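Share out gumballs from the hanging cup

TASK

The study group is coming: take the cup of gumballs off its hook, lifting it clear over the upturned tip, and by tipping it slowly pour exactly two gumballs into each dish on the desk. Then hang the cup, with whatever is left in it, back on the hook. Every gumball must end up in a dish or in the cup, and the bottle and the tin must stay where they are.

Things in the scene. Friction and masses are not known exactly. Their poses are not given: they have to be found in the camera images.
- stand: White desk hook stand, fixed to the desk: base plate 190 x 110 x 8 mm and one flat post 22 mm wide (y), 16 mm deep, 215 mm high. Origin at desk level under the middle of the post's front face; z up; -x is the side where the hook sticks out and the cup hangs. The base plate reaches from 150 mm in front (-x) to 40 mm behind the origin.
- hook_seat (a point): Lowest point of the trough of the hook (6 mm steel wire), where the cup's loop hangs: 7.5 mm in front (-x of the stand) of the post, 205 mm above the desk. Axes as the stand's.
- hook_tip (a point): Top of the hook's upturned tip: 10.5 mm farther out (-x of the stand) and 33 mm higher than the seat. The free gap between tip and post is 15 mm; the top of the post is 10 mm above the seat.
- cup: Slim blue pouring cup, open at the top, about 150 g empty, at first with six gumballs. Origin: centre of the underside of its flat floor; z up when upright; -x is the pouring side. Floor 44 mm long (x -22 to 22), upper side at z = 4; inner width 30, outer 36 mm (y); back and rear sides 90 mm high. The back wall is x 22 to 30; a flat steel frame (x 25 to 30) rises above the rim as a closed loop.
- cup_bar (a point): Middle of the underside of the loop's top bar (cup x 27.5, y 0, z 146 mm), axes as the cup's. The bar (z 146 to 154, 5 mm thick) rests on the hook seat when the cup hangs. The loop's two straps are 40 mm over their outer edges (y -20 to 20), 24 mm apart inside; the opening below the bar reaches down to z = 90. Hold the cup by the straps' outer edges just below the bar.
- cup_lip (a point): Middle of the lip of the spout (cup x -68, y 0, z 57 mm), axes as the cup's. The front wall curves out to it (radius 120 mm), from 66 degrees to the floor at its foot to 32 degrees at the lip. Tipped spout down, they leave in turn: none below about 40 degrees, then one or two every few degrees, all being out by some 75 degrees; 10 degrees back stops them.
- gumball1: Gumball, red, a ball of 24 mm diameter, 11 g. Origin: its centre.
- gumball2: Gumball, yellow, a ball of 24 mm diameter, 11 g. Origin: its centre.
- gumball3: Gumball, green, a ball of 24 mm diameter, 11 g. Origin: its centre.
- gumball4: Gumball, orange, a ball of 24 mm diameter, 11 g. Origin: its centre.
- gumball5: Gumball, white, a ball of 24 mm diameter, 11 g. Origin: its centre.
- gumball6: Gumball, red, a ball of 24 mm diameter, 11 g. Origin: its centre.
- dish1: Snack dish, white, round: 124 mm across the rim, 36 mm high, flat inner floor about 98 mm across and 6 mm above its underside, three small feet, wall 4 mm, 350 g. Origin: centre of the underside. Two or three of the three dishes are on the desk.
- dish2: Snack dish, blue, round: 124 mm across the rim, 36 mm high, flat inner floor about 98 mm across and 6 mm above its underside, three small feet, wall 4 mm, 350 g. Origin: centre of the underside. Two or three of the three dishes are on the desk.
- dish3: Snack dish, terracotta, round: 124 mm across the rim, 36 mm high, flat inner floor about 98 mm across and 6 mm above its underside, three small feet, wall 4 mm, 350 g. Origin: centre of the underside. Two or three of the three dishes are on the desk.
- sanitiser: Hand sanitiser bottle standing on the desk, 56 mm across, 150 mm high, 250 g. Origin: centre of the underside. Leave it alone.
- tin: Round green tin, 70 mm across, 40 mm high, 150 g. Origin: centre of the underside. Leave it alone.
There are look-alikes about, which are no part of the job. What is meant by the stand is not blue, and is the larger of those in its own colour. Of the things like the cup, leave any that is green; of the rest the smaller one is meant.

How it is judged:
On the way, in this order (a step that is already met when the one before it is completed fails the run):
1. the cup is off the hook: its loop is more than 8 cm from the hook seat (distance between cup_bar and hook_seat above 0.08 m), for 0.2 s.
2. the cup is tipped to pour, by more than 30 degrees (angle between cup's own z axis and vertical above 0.52 rad), for 0.1 s.
At the end, for the whole second after the job is handed in: Each dish that is on the desk stands upright and holds exactly two gumballs; all other gumballs are in the cup; the cup hangs upright (within 7 degrees) by its loop on the hook, the bar within 15 mm of the hook seat; all is at rest (distance between cup_bar and hook_seat below 0.015 m and angle between cup's own z axis and vertical below 0.12 rad and linear speed of each of cup, dish1, dish2, dish3 below 0.03 m/s and ((x of gumball1 in the frame of cup between -0.066 and 0.024 m and y of gumball1 in the frame of cup between -0.016 and 0.016 m and z of gumball1 in the frame of cup between 0.005 and 0.105 m) or distance between gumball1 and dish1 below 0.058 m or distance between gumball1 and dish2 below 0.058 m or distance between gumball1 and dish3 below 0.058 m) and ((x of gumball2 in the frame of cup between -0.066 and 0.024 m and y of gumball2 in the frame of cup between -0.016 and 0.016 m and z of gumball2 in the frame of cup between 0.005 and 0.105 m) or distance between gumball2 and dish1 below 0.058 m or distance between gumball2 and dish2 below 0.058 m or distance between gumball2 and dish3 below 0.058 m) and ((x of gumball3 in the frame of cup between -0.066 and 0.024 m and y of gumball3 in the frame of cup between -0.016 and 0.016 m and z of gumball3 in the frame of cup between 0.005 and 0.105 m) or distance between gumball3 and dish1 below 0.058 m or distance between gumball3 and dish2 below 0.058 m or distance between gumball3 and dish3 below 0.058 m) and ((x of gumball4 in the frame of cup between -0.066 and 0.024 m and y of gumball4 in the frame of cup between -0.016 and 0.016 m and z of gumball4 in the frame of cup between 0.005 and 0.105 m) or distance between gumball4 and dish1 below 0.058 m or distance between gumball4 and dish2 below 0.058 m or distance between gumball4 and dish3 below 0.058 m) and ((x of gumball5 in the frame of cup between -0.066 and 0.024 m and y of gumball5 in the frame of cup between -0.016 and 0.016 m and z of gumball5 in the frame of cup between 0.005 and 0.105 m) or distance between gumball5 and dish1 below 0.058 m or distance between gumball5 and dish2 below 0.058 m or distance between gumball5 and dish3 below 0.058 m) and ((x of gumball6 in the frame of cup between -0.066 and 0.024 m and y of gumball6 in the frame of cup between -0.016 and 0.016 m and z of gumball6 in the frame of cup between 0.005 and 0.105 m) or distance between gumball6 and dish1 below 0.058 m or distance between gumball6 and dish2 below 0.058 m or distance between gumball6 and dish3 below 0.058 m) and (distance between each of gumball1, gumball2 and dish1 below 0.058 m or distance between each of gumball1, gumball3 and dish1 below 0.058 m or distance between each of gumball1, gumball4 and dish1 below 0.058 m or distance between each of gumball1, gumball5 and dish1 below 0.058 m or distance between each of gumball1, gumball6 and dish1 below 0.058 m or distance between each of gumball2, gumball3 and dish1 below 0.058 m or distance between each of gumball2, gumball4 and dish1 below 0.058 m or distance between each of gumball2, gumball5 and dish1 below 0.058 m or distance between each of gumball2, gumball6 and dish1 below 0.058 m or distance between each of gumball3, gumball4 and dish1 below 0.058 m or distance between each of gumball3, gumball5 and dish1 below 0.058 m or distance between each of gumball3, gumball6 and dish1 below 0.058 m or distance between each of gumball4, gumball5 and dish1 below 0.058 m or distance between each of gumball4, gumball6 and dish1 below 0.058 m or distance between each of gumball5, gumball6 and dish1 below 0.058 m) and not ((distance between each of gumball1, gumball2, gumball3 and dish1 below 0.058 m or distance between each of gumball1, gumball2, gumball4 and dish1 below 0.058 m or distance between each of gumball1, gumball2, gumball5 and dish1 below 0.058 m or distance between each of gumball1, gumball2, gumball6 and dish1 below 0.058 m or distance between each of gumball1, gumball3, gumball4 and dish1 below 0.058 m or distance between each of gumball1, gumball3, gumball5 and dish1 below 0.058 m or distance between each of gumball1, gumball3, gumball6 and dish1 below 0.058 m or distance between each of gumball1, gumball4, gumball5 and dish1 below 0.058 m or distance between each of gumball1, gumball4, gumball6 and dish1 below 0.058 m or distance between each of gumball1, gumball5, gumball6 and dish1 below 0.058 m or distance between each of gumball2, gumball3, gumball4 and dish1 below 0.058 m or distance between each of gumball2, gumball3, gumball5 and dish1 below 0.058 m or distance between each of gumball2, gumball3, gumball6 and dish1 below 0.058 m or distance between each of gumball2, gumball4, gumball5 and dish1 below 0.058 m or distance between each of gumball2, gumball4, gumball6 and dish1 below 0.058 m or distance between each of gumball2, gumball5, gumball6 and dish1 below 0.058 m or distance between each of gumball3, gumball4, gumball5 and dish1 below 0.058 m or distance between each of gumball3, gumball4, gumball6 and dish1 below 0.058 m or distance between each of gumball3, gumball5, gumball6 and dish1 below 0.058 m or distance between each of gumball4, gumball5, gumball6 and dish1 below 0.058 m)) and angle between each of dish1, dish2, dish3's own z axis and vertical below 0.1 rad and (distance between each of gumball1, gumball2 and dish2 below 0.058 m or distance between each of gumball1, gumball3 and dish2 below 0.058 m or distance between each of gumball1, gumball4 and dish2 below 0.058 m or distance between each of gumball1, gumball5 and dish2 below 0.058 m or distance between each of gumball1, gumball6 and dish2 below 0.058 m or distance between each of gumball2, gumball3 and dish2 below 0.058 m or distance between each of gumball2, gumball4 and dish2 below 0.058 m or distance between each of gumball2, gumball5 and dish2 below 0.058 m or distance between each of gumball2, gumball6 and dish2 below 0.058 m or distance between each of gumball3, gumball4 and dish2 below 0.058 m or distance between each of gumball3, gumball5 and dish2 below 0.058 m or distance between each of gumball3, gumball6 and dish2 below 0.058 m or distance between each of gumball4, gumball5 and dish2 below 0.058 m or distance between each of gumball4, gumball6 and dish2 below 0.058 m or distance between each of gumball5, gumball6 and dish2 below 0.058 m) and not ((distance between each of gumball1, gumball2, gumball3 and dish2 below 0.058 m or distance between each of gumball1, gumball2, gumball4 and dish2 below 0.058 m or distance between each of gumball1, gumball2, gumball5 and dish2 below 0.058 m or distance between each of gumball1, gumball2, gumball6 and dish2 below 0.058 m or distance between each of gumball1, gumball3, gumball4 and dish2 below 0.058 m or distance between each of gumball1, gumball3, gumball5 and dish2 below 0.058 m or distance between each of gumball1, gumball3, gumball6 and dish2 below 0.058 m or distance between each of gumball1, gumball4, gumball5 and dish2 below 0.058 m or distance between each of gumball1, gumball4, gumball6 and dish2 below 0.058 m or distance between each of gumball1, gumball5, gumball6 and dish2 below 0.058 m or distance between each of gumball2, gumball3, gumball4 and dish2 below 0.058 m or distance between each of gumball2, gumball3, gumball5 and dish2 below 0.058 m or distance between each of gumball2, gumball3, gumball6 and dish2 below 0.058 m or distance between each of gumball2, gumball4, gumball5 and dish2 below 0.058 m or distance between each of gumball2, gumball4, gumball6 and dish2 below 0.058 m or distance between each of gumball2, gumball5, gumball6 and dish2 below 0.058 m or distance between each of gumball3, gumball4, gumball5 and dish2 below 0.058 m or distance between each of gumball3, gumball4, gumball6 and dish2 below 0.058 m or distance between each of gumball3, gumball5, gumball6 and dish2 below 0.058 m or distance between each of gumball4, gumball5, gumball6 and dish2 below 0.058 m)) and (distance between each of gumball1, gumball2 and dish3 below 0.058 m or distance between each of gumball1, gumball3 and dish3 below 0.058 m or distance between each of gumball1, gumball4 and dish3 below 0.058 m or distance between each of gumball1, gumball5 and dish3 below 0.058 m or distance between each of gumball1, gumball6 and dish3 below 0.058 m or distance between each of gumball2, gumball3 and dish3 below 0.058 m or distance between each of gumball2, gumball4 and dish3 below 0.058 m or distance between each of gumball2, gumball5 and dish3 below 0.058 m or distance between each of gumball2, gumball6 and dish3 below 0.058 m or distance between each of gumball3, gumball4 and dish3 below 0.058 m or distance between each of gumball3, gumball5 and dish3 below 0.058 m or distance between each of gumball3, gumball6 and dish3 below 0.058 m or distance between each of gumball4, gumball5 and dish3 below 0.058 m or distance between each of gumball4, gumball6 and dish3 below 0.058 m or distance between each of gumball5, gumball6 and dish3 below 0.058 m) and not ((distance between each of gumball1, gumball2, gumball3 and dish3 below 0.058 m or distance between each of gumball1, gumball2, gumball4 and dish3 below 0.058 m or distance between each of gumball1, gumball2, gumball5 and dish3 below 0.058 m or distance between each of gumball1, gumball2, gumball6 and dish3 below 0.058 m or distance between each of gumball1, gumball3, gumball4 and dish3 below 0.058 m or distance between each of gumball1, gumball3, gumball5 and dish3 below 0.058 m or distance between each of gumball1, gumball3, gumball6 and dish3 below 0.058 m or distance between each of gumball1, gumball4, gumball5 and dish3 below 0.058 m or distance between each of gumball1, gumball4, gumball6 and dish3 below 0.058 m or distance between each of gumball1, gumball5, gumball6 and dish3 below 0.058 m or distance between each of gumball2, gumball3, gumball4 and dish3 below 0.058 m or distance between each of gumball2, gumball3, gumball5 and dish3 below 0.058 m or distance between each of gumball2, gumball3, gumball6 and dish3 below 0.058 m or distance between each of gumball2, gumball4, gumball5 and dish3 below 0.058 m or distance between each of gumball2, gumball4, gumball6 and dish3 below 0.058 m or distance between each of gumball2, gumball5, gumball6 and dish3 below 0.058 m or distance between each of gumball3, gumball4, gumball5 and dish3 below 0.058 m or distance between each of gumball3, gumball4, gumball6 and dish3 below 0.058 m or distance between each of gumball3, gumball5, gumball6 and dish3 below 0.058 m or distance between each of gumball4, gumball5, gumball6 and dish3 below 0.058 m))); the robot touches nothing.
It fails at once if the sanitiser bottle is shoved more than 3 cm or knocked over (distance of sanitiser from where it was at the start of the episode above 0.03 m or angle between sanitiser's own z axis and vertical above 0.4 rad).
It fails at once if the tin is shoved more than 3 cm or knocked over (distance of tin from where it was at the start of the episode above 0.03 m or angle between tin's own z axis and vertical above 0.4 rad).
Of dish1, dish2, dish3 only 2 to 3 are there at a start; the rules pass over those that are not, and their reading is None.
At some moment in a run one of dish1, dish2, dish3 may be knocked a few centimetres aside while the robot is not near it.
It also fails if it takes over 210 s, if anything falls off the work surface, if the arm or the gripper's body presses on something with over 40 N, if the wrist force passes 120 N, or if a joint passes its speed limit or range.

ROBOT

A 6-joint arm with a two-finger parallel gripper is mounted at the origin on the work surface. World frame = base frame: x ahead of the robot, y to its left, z up, the work surface at z = 0. Lengths are in m, angles in rad, forces in N, time in s.
With the tool pointing down it reaches from about 0.35 to 0.85 m from the base axis. Payload 8.1 kg.
Tool frame: the origin (TCP) lies at the centre of the arm's flange, where the gripper is bolted on; the fingertips stand 186 mm ahead of it and the grasp point (between the pads) lies 167 mm ahead of it (robot.grasp_offset is the distance from the TCP to the grasp point, in m); z points along the fingers, y is the line along which they close (so a half turn about z gives the same grasp; the last joint's range is limited). The gripper opens to 93 mm and grips with 3 to 60 N. Pads are 15 mm wide; open, the fingers measure 128 mm over their backs; the gripper's body (75 mm by 188 mm) begins 65 mm behind the grasp point.
Start: joints at [1.124, 0.13, 1.488, -0, 1.523, -0.085], TCP at [0.212, 0.561, 0.405] pointing down, gripper open.
Joint ranges: [-2.96, 2.96], [-0.89, 2.26], [0.02, 2.5], [-1.34, 4.48], [0, 2.73], [-2.66, 2.66]. Speed limits (rad/s): [2.39, 2.39, 2.79, 3.14, 3.14, 3.14].

INTERFACE

Orientations are given as a rotation vector (axis times angle).
In Python, from plant import robot gives the robot as it stands.
- The arm moves only by the tool drive_tool, never from a script. Its argument "moves" is one flat list of numbers, 7 for each row, row after row: the finger opening in mm, from 0 to 93, then the shift along the tool's x, y, z in mm, then the turn, a rotation vector about the tool's x, y, z in degrees. A call has 1 to 8 rows; each row shifts and turns the commanded pose from where the row before left it, along the tool's axes as they then stand; what a row does not reach is not made up. A row lasts 1/10 s, in which the tool goes at most 50 mm and 8.59 degrees, less where a joint would pass 70% of its speed; a pose out of reach is approached as far as the arm can. A call is refused whole if a number of a shift passes 50 or a number of a turn 8.59, either way. A call with a gripper value outside its range is refused whole. The fingers move at their own pace and stop on an object; "grip_force" is the grip in N (left out, the last holds). Time passes only in rows, so rows that do not move let the fingers close. It gives the time, the measured TCP pose, the force, the opening and the grip force at its end, in the units of the state.
- robot.read_state(): the state, without advancing time (a new reading comes with each control period).
- robot.read_camera(name): name is "scene" or "side" or "wrist"; returns a dict with "color" (400x640x3 uint8, red, green, blue), "depth" (400x640 float32, m along the optical axis (not along the pixel's ray), 0 where there is no reading), "mtx" (3x3 intrinsics, pixels), "R" (3x3) and "t" (3): a world point X has camera coordinates R X + t. Camera axes: x right, y down, z forward; pixel columns grow to the right and rows downward; lengths in m; the calibration is good to about 2 mm. A picture is of the moment at which its call begins.
- robot.close_job(): hands the job in; it is judged then, once.
The state is a dict: "t": time; "q": joint angles; "dq": joint speeds; "joint_torque": joint torques, N m; "tool_pos": TCP position; "orientation": TCP orientation; "force": force on the tool from outside, world axes, zero at the start; "wrist_torque": the same for the moment, N m; "opening": finger opening in m; "gripper_force": force on a finger pad.
Only numpy, scipy, OpenCV 4.12 (cv2) and the standard library are available. Lean on these libraries where they do the work, as an engineer would, in place of code of your own. Each camera call takes 0.05 s, during which the arm holds its last target. There are 200 camera calls.

## Working session

There is one attempt and no reset: what is moved stays moved. The work goes in short steps, Python scripts to look and compute and a tool call to move; the robot and the scene stay as the last step left them, time stands still between calls to the robot, and variables do not carry over. Pictures are saved under pics/ and viewed, at most 14 in all, crops included, and the job is handed in when it is done.

Besides the shell and the picture viewer there is one more tool, called by a JSON object that holds its "fn" and its "kwargs", one argument or row to a line. drive_tool: Moves the arm, as the interface text tells. Its arguments: {"type":"object","properties":{"moves":{"type":"array","items":{"type":"number"}},"grip_force":{"type":"number"}},"required":["moves"]}

```bash
mkdir -p pics; ls; cat > h.py <<'E'
import numpy as np, cv2
from plant import robot
from scipy.spatial.transform import Rotation as Rn
def cloud(c):
    d=c["depth"]; K=c["mtx"]; v,u=np.mgrid[0:d.shape[0],0:d.shape[1]]
    P=np.stack([(u-K[0,2])/K[0,0]*d,(v-K[1,2])/K[1,1]*d,d],-1)
    W=(P-c["t"])@c["R"]; W[d==0]=np.nan
    return W
def save(c,n): cv2.imwrite(n,c["color"][:,:,::-1])
def tool():
    s=robot.read_state(); return np.array(s["tool_pos"]),Rn.from_rotvec(s["orientation"])
E
python3 - <<'E'
from h import *
for n in("scene","side"):
    c=robot.read_camera(n); save(c,f"pics/{n}0.png"); np.savez(f"{n}0.npz",**c)
    print(n,-c["R"].T@c["t"],c["R"][2])
print(robot.read_state(),robot.grasp_offset)
E
```

```text
pics
scene [1.51180951 0.09127862 1.12516842] [-0.6916342  -0.0633205  -0.71946692]
side [-0.0438146  -0.74227256  1.33395627] [ 0.3990995   0.50347244 -0.76631266]
{'t': 0.1, 'q': array([ 1.12361634e+00,  1.31061036e-01,  1.48917321e+00, -1.47193738e-05,
        1.52299522e+00, -8.53944493e-02]), 'dq': array([ 0.00020345, -0.00059929, -0.00259816, -0.00072113, -0.00217042,
       -0.0005423 ]), 'joint_torque': array([ 9.65387226e-04, -5.61344719e+01, -4.93091369e+01,  7.69738876e-02,
        2.92372657e-02, -5.09441986e-05]), 'tool_pos': array([0.21225512, 0.56097948, 0.40380524]), 'orientation': array([-5.65120941e-01, -3.08992225e+00,  2.48622859e-03]), 'force': array([ 0.70219351, -0.57065938, -0.78700456]), 'wrist_torque': array([-0.02514294,  0.01834064,  0.03373546]), 'gripper_force': 0.0, 'opening': 0.09292821782541295} 0.1673
```

View pics/scene0.png

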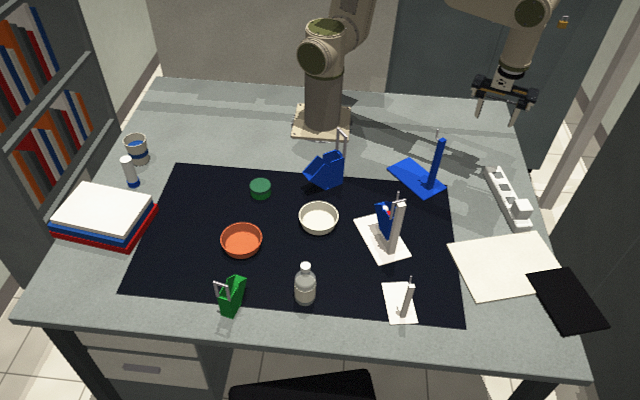

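View pics/side0.png

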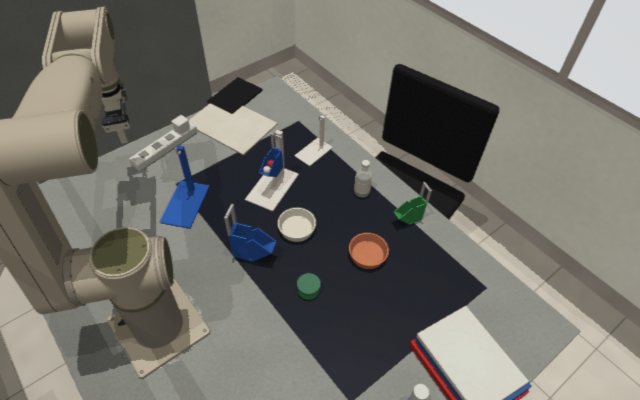

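Scene camera: the stands are blue (420,178), large white (385,238) and small white (400,302). The large white one is meant, since it is not blue and is the larger of the two whites. The cup-like things are large blue (325,170), green (230,296) and small blue hanging at (387,220). The small blue one is meant: it is not green and is the smaller. The dishes are white (318,218) and terracotta (241,240). I'll confirm in a crop and measure.

```bash
python3 - <<'E'
from h import *
for n in("scene","side"):
    c=dict(np.load(f"{n}0.npz")); W=cloud(c); hsv=cv2.cvtColor(c["color"],cv2.COLOR_RGB2HSV)
    H,S,V=[hsv[...,i].astype(int) for i in range(3)]
    reg=lambda u0,u1,v0,v1:(lambda m:(m.__setitem__((slice(v0,v1),slice(u0,u1)),True),m)[1])(np.zeros(H.shape,bool))
    B={"scene":dict(white=(295,342,198,238),terra=(215,268,218,262),tin=(246,274,176,202),bottle=(290,320,258,308),stand=(352,412,190,265)),
       "side":dict(white=(274,320,206,245),terra=(345,392,232,272),tin=(294,324,272,300),bottle=(350,375,158,200),stand=(244,300,128,210))}[n]
    for k,b in B.items():
        m=reg(*b)&~np.isnan(W[...,0])
        if k in("white","terra"): q=W[m&(W[...,2]>.028)&(W[...,2]<.05)]
        elif k=="tin": q=W[m&(W[...,2]>.033)]
        elif k=="bottle": q=W[m&(W[...,2]>.06)&(W[...,2]<.2)]
        else:
            q=W[m&(W[...,2]>.003)&(W[...,2]<.016)&(V>110)]
            r=cv2.minAreaRect((q[:,:2]*1000).astype(np.float32)); print(n,"plate",r)
            bl=m&(H>95)&(H<130)&(S>110)&(W[...,2]>.04); z=W[bl]; print(" cup blue",len(z),z.min(0),z.max(0),z.mean(0))
            wh=m&(W[...,2]>.18); z=W[wh]; print(" top",len(z)); 
            for lo in(.195,.205,.215,.225,.235): 
                y=z[(z[:,2]>lo)&(z[:,2]<lo+.01)]
                if len(y):print("  ",lo,len(y),y.min(0),y.max(0))
            continue
        if k in("white","terra"):
            ct,rad=cv2.minEnclosingCircle((q[:,:2]*1000).astype(np.float32)); print(n,k,ct,rad,np.median(q[:,2]))
        else: print(n,k,len(q),(q.min(0)+q.max(0))/2,q.max(0)-q.min(0))
c=dict(np.load("scene0.npz"))["color"][175:275,335:435]; d=dict(np.load("side0.npz"))["color"][120:220,225:325]
cv2.imwrite("pics/crop1.png",cv2.resize(np.hstack([c,d])[:,:,::-1],None,fx=4,fy=4,interpolation=cv2.INTER_CUBIC))
E
```

```text
scene white (517.097900390625, 30.53082275390625) 65.20523071289062 0.03299694846492795
scene terra (636.0634155273438, -186.30252075195312) 64.2000732421875 0.033601086459099
scene tin 268 [ 0.41300548 -0.17037041  0.03941883] [0.07325637 0.06806059 0.0128201 ]
scene bottle 511 [0.80206281 0.02147501 0.10698064] [0.04888097 0.05512849 0.09274304]
scene plate ((540.4601440429688, 221.4537353515625), (233.4071044921875, 114.2199935913086), 26.00807762145996)
 cup blue 405 [0.51085578 0.19625258 0.06170672] [0.61958481 0.25273688 0.18432713] [0.57766648 0.22519842 0.11168563]
 top 199
   0.195 34 [0.59765048 0.23275633 0.19506115] [0.62826157 0.2681796  0.20499413]
   0.205 84 [0.59338861 0.23416882 0.20516394] [0.63043562 0.26896605 0.21488637]
   0.215 19 [0.59386584 0.23607349 0.21509807] [0.62817958 0.26461258 0.22133054]
   0.225 7 [0.5931956  0.24283652 0.22509053] [0.59668677 0.24847466 0.23475378]
   0.235 5 [0.59172832 0.24380853 0.23502067] [0.59688921 0.24660729 0.23866322]
side white (520.76171875, 32.53693389892578) 63.998565673828125 0.034243154076732674
side terra (636.3
[... 193 characters left out ...]
3918 0.10725058] [0.0557192  0.05273638 0.09391488]
side plate ((619.4172973632812, 312.3512878417969), (414.39984130859375, 205.70091247558594), 57.23811340332031)
 cup blue 394 [0.51005794 0.19820962 0.06181955] [0.61563021 0.26741904 0.15779707] [0.57307945 0.23377209 0.11700998]
 top 111
   0.195 16 [0.59190604 0.23445    0.19536144] [0.6224742  0.2651847  0.20491731]
   0.205 51 [0.59166345 0.23272236 0.2050128 ] [0.62594703 0.2713275  0.21476855]
   0.215 11 [0.59590234 0.23974351 0.21512007] [0.62293954 0.26511129 0.22044314]
   0.225 5 [0.59024213 0.24319456 0.22516254] [0.59390399 0.24995089 0.23264263]
   0.235 2 [0.59226701 0.24427235 0.23587069] [0.59255564 0.24508825 0.24102023]
```

View pics/crop1.png

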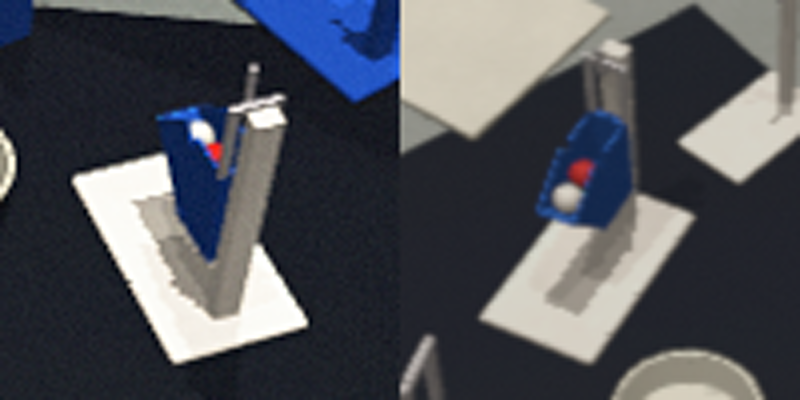

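The crop confirms the choice: the small blue cup hangs on the large white stand with balls showing (left half (205,135), right half (570,180)). The hook tip is at left (252,70). Next I'll get the stand's yaw from the plate corners.

```bash
python3 - <<'E'
from h import *
for n,pts in(("scene",[(353,220),(378.75,265.5),(412,255.5)]),("side",[(245,199.5),(272.5,210.5),(298.5,173.2)])):
    c=dict(np.load(f"{n}0.npz")); o=-c["R"].T@c["t"]; L=[]
    for u,v in pts:
        d=c["R"].T@np.linalg.inv(c["mtx"])@[u,v,1]; L.append((o+d*(.008-o[2])/d[2])[:2])
    L=np.array(L); e=np.diff(L,axis=0); print(n,L,np.linalg.norm(e,axis=1),np.degrees(np.arctan2(e[:,1],e[:,0])))
s=robot.read_state(); p,R=tool(); print(R.as_matrix().round(3)); 
c=robot.read_camera("wrist"); print("cam in tool",(R.inv().apply(-c["R"].T@c["t"]-p)).round(3),(c["R"]@R.as_matrix()).round(3)); print(c["mtx"])
E
```

```text
scene [[0.50194981 0.1424999 ]
 [0.66965493 0.22397971]
 [0.62149703 0.32155787]] [0.18645097 0.10881489] [ 25.91287534 116.26778896]
side [[0.44975167 0.23426733]
 [0.49739148 0.13726434]
 [0.67013026 0.21963283]] [0.10807004 0.19137203] [-63.84356166  25.49360093]
[[-0.935  0.354 -0.001]
 [ 0.354  0.935 -0.001]
 [ 0.    -0.002 -1.   ]]
cam in tool [ 0.08 -0.    0.02] [[ 0.001  1.     0.   ]
 [-0.958  0.001 -0.286]
 [-0.286  0.     0.958]]
[[291.81695666   0.         317.11460016]
 [  0.         291.81695666 201.38599568]
 [  0.           0.           1.        ]]
```

```bash
cat >> h.py <<'E'
import json,os
PSI=np.radians(25.7); SX=np.array([np.cos(PSI),np.sin(PSI),0]); SEAT=np.array([.603,.2505,.205])
# cup in grasp: tool x = cup x, tool y = -cup y, tool z = -cup z
def Rcup(yaw,tilt):   # tilt: spout (-x) down
    return Rn.from_euler("z",yaw)*Rn.from_euler("y",-tilt)
def Rtool(yaw,tilt): return Rcup(yaw,tilt)*Rn.from_euler("x",np.pi)
def log():
    s=robot.read_state(); open("log.jsonl","a").write(json.dumps([list(s["q"]),list(s["tool_pos"]),list(s["orientation"])])+"\n")
def plan(waypts,op,maxlin=45,maxang=8.2,start=None,frac=1):
    """waypts: list of (pos,Rot); prints rounded rows"""
    p,R=start if start else tool(); rows=[]; log()
    for P,Q in waypts:
        n=max(1,int(np.ceil(max(np.linalg.norm(P-p)*1e3/maxlin,np.degrees((R.inv()*Q).magnitude())/maxang-1e-6))))
        p0,R0=p,R; dv=(R0.inv()*Q).as_rotvec()
        for i in range(1,n+1):
            sh=np.round(R.inv().apply(p0+(P-p0)*i/n-p)*1e3,frac); p=p+R.apply(sh)/1e3
            tu=np.round(np.degrees((R.inv()*R0*Rn.from_rotvec(dv*i/n)).as_rotvec()),frac); R=R*Rn.from_rotvec(np.radians(tu))
            rows.append([op,*sh,*tu])
    for k in range(0,len(rows),8): print("["+", ".join("%g"%(x+0.) for r in rows[k:k+8] for x in r)+"]")
    return p,R
E
python3 - <<'E'
from h import *
p,R=tool()
up=p+[0,0,.05]
# hover above bar, 70 mm higher than the grasp; go via waypoint to avoid ambiguity (133 deg < 180 fine)
hov=np.array([SEAT[0],SEAT[1],.195+.167+.09])
plan([(up,R),(hov,Rtool(PSI,0))],93,frac=0)
print(tool()[1].as_matrix()[:,0],Rtool(PSI,0).as_matrix().round(2))
E
```

```text
[93, 0, 0, -25, 0, 0, 0, 93, 0, 0, -25, 0, 0, 0, 93, -28, -9, 0, 0, 0, 8, 93, -29, -5, 0, 0, 0, 8, 93, -29, -1, 0, 0, 0, 8, 93, -29, 3, 0, 0, 0, 7, 93, -29, 7, 1, 0, 0, 8, 93, -27, 11, 0, 0, 0, 8]
[93, -26, 14, 0, 0, 0, 8, 93, -23, 18, 0, 0, 0, 8, 93, -21, 21, 0, 0, 0, 8, 93, -18, 23, 0, 0, 0, 8, 93, -14, 26, 0, 0, 0, 7, 93, -10, 27, 0, 0, 0, 8, 93, -7, 29, 1, 0, 0, 8, 93, -3, 29, 0, 0, 0, 8]
[93, 1, 29, 0, 0, 0, 8, 93, 5, 29, 0, 0, 0, 8, 93, 9, 28, 0, 0, 0, 8]
[-9.35259773e-01  3.53962062e-01  1.24202636e-04] [[ 0.9   0.43  0.  ]
 [ 0.43 -0.9  -0.  ]
 [ 0.    0.   -1.  ]]
```

{"fn": "drive_tool", "kwargs": {
  "moves": [93, 0, 0, -25, 0, 0, 0, 93, 0, 0, -25, 0, 0, 0, 93, -28, -9, 0, 0, 0, 8, 93, -29, -5, 0, 0, 0, 8, 93, -29, -1, 0, 0, 0, 8, 93, -29, 3, 0, 0, 0, 7, 93, -29, 7, 1, 0, 0, 8, 93, -27, 11, 0, 0, 0, 8]
}}

```text
t: 0.95
tool_pos: [0.3511, 0.451, 0.4533]
orientation: [-1.758, -2.604, 0.001]
force: [0.8, 0.8, -0.3]
opening: 0.0929
gripper_force: 0.0
```

{"fn": "drive_tool", "kwargs": {
  "moves": [93, -26, 14, 0, 0, 0, 8, 93, -23, 18, 0, 0, 0, 8, 93, -21, 21, 0, 0, 0, 8, 93, -18, 23, 0, 0, 0, 8, 93, -14, 26, 0, 0, 0, 7, 93, -10, 27, 0, 0, 0, 8, 93, -7, 29, 1, 0, 0, 8, 93, -3, 29, 0, 0, 0, 8]
}}

```text
t: 1.75
tool_pos: [0.5351, 0.3049, 0.4522]
orientation: [2.859, 1.301, -0.001]
force: [0.8, 0.7, 0.7]
opening: 0.093
gripper_force: 0.0
```

{"fn": "drive_tool", "kwargs": {
  "moves": [93, 1, 29, 0, 0, 0, 8, 93, 5, 29, 0, 0, 0, 8, 93, 9, 28, 0, 0, 0, 8, 93, 0, 0, 0, 0, 0, 0, 93, 0, 0, 0, 0, 0, 0]
}}

```text
t: 2.25
tool_pos: [0.6029, 0.2502, 0.452]
orientation: [-3.065, -0.688, 0.002]
force: [-0.4, -0.1, -0.2]
opening: 0.0929
gripper_force: 0.0
```

```bash
python3 - <<'E'
from h import *
log(); p,R=tool(); print(p,R.as_matrix().round(3),robot.read_state()["q"].round(3))
c=robot.read_camera("wrist"); save(c,"pics/wrist1.png"); np.savez("w1.npz",**c)
E
```

```text
[0.602935   0.25015436 0.45197024] [[ 0.904  0.427 -0.001]
 [ 0.427 -0.904 -0.   ]
 [-0.001 -0.    -1.   ]] [0.315 0.261 1.256 0.    1.627 1.444]
```

View pics/wrist1.png

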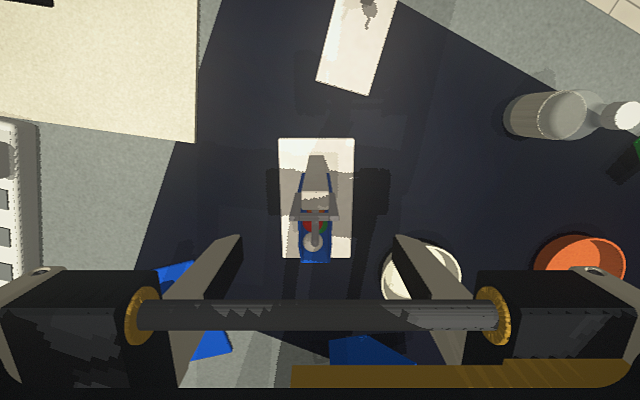

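Wrist view: bar at about (316,212), hook wire pointing down to (316,245), post top (316,165), centred between the fingers. I'll measure the bar by depth.

```bash
python3 - <<'E'
from h import *
c=dict(np.load("w1.npz")); W=cloud(c); p,R=tool()
T=R.inv().apply((W.reshape(-1,3)-p)).reshape(W.shape)
m=np.zeros(W.shape[:2],bool); m[150:265,270:365]=1
m&=(W[...,2]>.15)&(W[...,2]<.26)
for v in range(188,240,3):
    k=m[v]; 
    if k.any(): q=T[v][k]; w=W[v][k]; u=np.where(k)[0]; print(v,u.min(),u.max(),"ty",(q[:,1].min()*1e3).round(1),(q[:,1].max()*1e3).round(1),"tx",(np.median(q[:,0])*1e3).round(1),"z",np.percentile(w[:,2],[10,50,90]).round(4))
E
```

```text
188 302 328 ty -11.2 9.8 tx 23.1 z [0.2055 0.2066 0.2075]
191 302 329 ty -10.6 10.5 tx 22.6 z [0.2136 0.2142 0.215 ]
194 295 334 ty -20.6 17.8 tx 20.4 z [0.1554 0.2149 0.2158]
197 294 335 ty -20.8 18.2 tx 17.9 z [0.1646 0.2147 0.2157]
200 294 335 ty -20.2 17.6 tx 15.6 z [0.1736 0.215  0.2161]
203 293 336 ty -20.5 18.0 tx 13.1 z [0.1823 0.2146 0.2159]
206 292 337 ty -20.7 18.5 tx 10.6 z [0.1902 0.2145 0.2159]
209 291 337 ty -21.0 17.9 tx 8.0 z [0.198  0.2143 0.2154]
212 290 338 ty -21.3 18.3 tx 2.5 z [0.2041 0.2052 0.206 ]
215 290 338 ty -20.6 17.7 tx 2.4 z [0.2113 0.2123 0.213 ]
218 289 338 ty -21.4 17.7 tx 0.1 z [0.2124 0.213  0.2139]
221 312 318 ty -3.1 1.8 tx -4.4 z [0.207  0.2078 0.2088]
224 312 318 ty -3.0 1.8 tx -6.2 z [0.2091 0.2101 0.211 ]
227 312 318 ty -3.0 1.8 tx -6.9 z [0.2136 0.2148 0.2163]
230 312 318 ty -2.9 1.8 tx -7.1 z [0.2187 0.2207 0.2213]
233 312 318 ty -2.8 1.8 tx -7.3 z [0.2244 0.2261 0.2269]
236 312 318 ty -2.7 1.8 tx -7.7 z [0.2293 0.2308 0.2317]
239 312 318 ty -2.7 1.8 tx -8.1 z [0.2339 0.2356 0.2362]
```

{"fn": "drive_tool", "kwargs": {
  "moves": [93, 0, -1, 30, 0, 0, 0, 93, 0, 0, 30, 0, 0, 0, 93, 0, 0, 20, 0, 0, 0, 93, 0, 0, 10, 0, 0, 0, 93, 0, 0, 0, 0, 0, 0]
}}

```text
t: 2.8
tool_pos: [0.6012, 0.2522, 0.3611]
orientation: [3.065, 0.69, -0.005]
force: [0.7, 0.1, 0.7]
opening: 0.0928
gripper_force: 0.0
```

{"fn": "drive_tool", "kwargs": {
  "moves": [36, 0, 0, 0, 0, 0, 0, 36, 0, 0, 0, 0, 0, 0, 36, 0, 0, 0, 0, 0, 0, 36, 0, 0, 0, 0, 0, 0, 36, 0, 0, 0, 0, 0, 0, 36, 0, 0, 0, 0, 0, 0],
  "grip_force": 55
}}

```text
t: 3.4
tool_pos: [0.6023, 0.2515, 0.3629]
orientation: [-3.066, -0.687, -0.0]
force: [0.6, -0.2, 0.3]
opening: 0.0497
gripper_force: 0.0
```

{"fn": "drive_tool", "kwargs": {
  "moves": [30, 0, 0, 0, 0, 0, 0, 30, 0, 0, 0, 0, 0, 0, 30, 0, 0, 0, 0, 0, 0, 30, 0, 0, 0, 0, 0, 0, 30, 0, 0, 0, 0, 0, 0],
  "grip_force": 55
}}

```text
t: 3.9
tool_pos: [0.6022, 0.2517, 0.3627]
orientation: [-3.065, -0.687, -0.0]
force: [-0.2, 1.5, 0.3]
opening: 0.0395
gripper_force: 55.0
```

```bash
python3 - <<'E'
from h import *
log(); s=robot.read_state(); print(s["opening"],s["gripper_force"],s["force"],s["tool_pos"],s["q"],tool()[1].as_matrix().round(3))
E
```

```text
0.039456525799196666 55.00022828578949 [-0.18695203  1.45244565  0.27386109] [0.60218872 0.25172808 0.36274316] [3.17347697e-01 2.92340297e-01 1.38010856e+00 2.45466843e-04
 1.46911343e+00 1.44687201e+00] [[ 0.904  0.427 -0.   ]
 [ 0.427 -0.904  0.   ]
 [ 0.    -0.    -1.   ]]
```

{"fn": "drive_tool", "kwargs": {
  "moves": [30, 0, 0, -8, 0, 0, 0, 30, 0, 0, -15, 0, 0, 0, 30, 0, 0, -20, 0, 0, 0, 30, 0, 0, -22, 0, 0, 0, 30, 0, 0, -20, 0, 0, 0, 30, 0, 0, 0, 0, 0, 0]
}}

```text
t: 4.5
tool_pos: [0.6015, 0.2511, 0.4423]
orientation: [3.064, 0.687, -0.018]
force: [0.6, 0.0, 0.2]
opening: 0.0321
gripper_force: 0.0
```

{"fn": "drive_tool", "kwargs": {
  "moves": [30, -15, 0, 0, 0, 0, 0, 30, -25, 0, 0, 0, 0, 0, 30, -30, 0, 0, 0, 0, 0, 30, -25, 0, 0, 0, 0, 0, 30, -15, 0, 0, 0, 0, 0, 30, 0, 0, 0, 0, 0, 0]
}}

```text
t: 5.1
tool_pos: [0.502, 0.2041, 0.4509]
orientation: [-3.066, -0.687, -0.007]
force: [0.3, 0.7, 1.0]
opening: 0.0297
gripper_force: 0.0
```

```bash
python3 - <<'E'
from h import *
log(); s=robot.read_state(); print(s["opening"],s["gripper_force"],s["force"],s["tool_pos"],s["q"])
c=robot.read_camera("wrist"); save(c,"pics/wrist2.png"); np.savez("w2.npz",**c)
from scipy.optimize import least_squares
D=[json.loads(l) for l in open("log.jsonl")]
def fk(q,k,rot=False):
    a1,d1,e,L2,a3,d4,d6=k
    R=Rn.from_euler("z",q[0]); p=R.apply([a1,e,d1])
    R=R*Rn.from_euler("y",q[1]); p=p+R.apply([0,0,L2])
    R=R*Rn.from_euler("y",q[2]); p=p+R.apply([a3,0,d4])
    R=R*Rn.from_euler("z",SG*q[3])*Rn.from_euler("y",q[4]); p=p+R.apply([0,0,d6])
    return p,R
SG=1
f=lambda k:np.concatenate([fk(q,k)[0]-p for q,p,o in D]+[.01*(np.array(k)-[.0,.35,.05,.4,0,.4,.1])])
r=least_squares(f,[.0,.35,.05,.4,0,.4,.1]); print(len(D),r.x.round(4),np.abs(f(r.x)[:-7]).max())
E
```

```text
0.029734726749858678 0.0 [0.28437655 0.68529125 0.96015797] [0.50198853 0.20406503 0.45091482] [ 2.91594822e-01 -4.46146205e-02  1.58467263e+00 -3.18662299e-04
  1.59687027e+00  1.42166012e+00]
4 [0.001  0.2898 0.0512 0.3686 0.0615 0.5525 0.1627] 9.05638221659344e-05
```

View pics/wrist2.png

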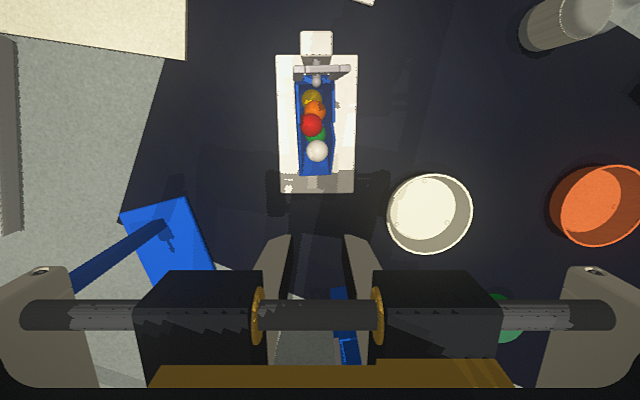

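The wrist view shows that the fingers slipped off. The cup still hangs on the hook with its balls inside (bar (323,72), balls (305-325,95-150)). I'll re-measure and grasp again a bit lower, naming the force in every call and lifting in small checked steps.

```bash
python3 - <<'E'
from h import *
c=dict(np.load("w2.npz")); W=cloud(c); p,R=tool()
yaw=PSI; S=SEAT
Rs=Rn.from_euler("z",PSI); L=Rs.inv().apply((W.reshape(-1,3)-S)).reshape(W.shape)*1e3
for v in range(30,92,4):
    k=np.zeros(640,bool); k[280:365]=1; k&=(W[v,:,2]>.12)&(W[v,:,2]<.26)
    if k.any(): q=L[v][k]; u=np.where(k)[0]; print(v,u.min(),u.max(),"x",np.percentile(q[:,0],[5,50,95]).round(1),"y",q[:,1].min().round(1),q[:,1].max().round(1),"z",(np.percentile(q[:,2],[5,50,95])+205).round(1))
# strap edges
m=(W[...,2]>.19)&(W[...,2]<.22); m[:, :270]=0; m[:,370:]=0; m[:60]=0; m[85:]=0
q=L[m]; print(np.percentile(q,[2,50,98],axis=0).round(1))
E
```

```text
34 300 332 x [19.7 20.1 20.4] y -9.3 11.9 z [213.5 215.  216.3]
38 300 332 x [17.4 17.6 17.9] y -9.3 12.1 z [213.9 215.3 216.3]
42 300 332 x [15.  15.2 15.5] y -9.4 12.0 z [213.9 215.3 216. ]
46 300 332 x [12.5 12.9 13. ] y -9.3 12.2 z [214.4 215.1 216.5]
50 300 332 x [10.2 10.4 10.7] y -9.4 12.2 z [213.6 215.2 216.3]
54 301 332 x [7.8 8.  8.3] y -9.5 11.5 z [213.5 215.  215.7]
58 302 331 x [6.4 6.6 6.9] y -9.1 11.3 z [207.2 208.8 210.3]
62 303 330 x [4.3 6.5 6.8] y -9.1 11.2 z [192.1 194.1 207.5]
66 294 350 x [0.8 0.9 1.1] y -22.1 16.5 z [211.3 212.8 214.5]
70 293 350 x [-1.8 -1.6 -1.4] y -22.1 18.5 z [210.7 212.8 214.9]
74 293 346 x [-3.4 -2.2  6.7] y -21.2 19.5 z [127.8 196.4 207.2]
78 293 339 x [-9.4 -1.3  0.7] y -17.9 20.9 z [148.4 165.4 236.4]
82 295 334 x [-12.   -2.7  -2.5] y -14.6 20.9 z [147.3 149.7 238.5]
86 295 334 x [-14.1  -4.1  -3.6] y -14.7 21.8 z [123.3 129.1 237.2]
90 296 334 x [-9.4 -9.3 -8. ] y -14.7 19.8 z [130.  147.1 150.4]
[[ -4.2 -21.3 -13.6]
 [ -0.9  -0.6   6.8]
 [  6.7  16.5   9.8]]
```

```bash
python3 - <<'E'
from h import *
Rs=Rn.from_euler("z",PSI); q=SEAT+Rs.apply([-.0005,.001,0])
plan([(np.array([q[0],q[1],.451]),Rtool(PSI,0)),(np.array([q[0],q[1],.3545]),Rtool(PSI,0))],93,maxlin=35)
E
```

```text
[93, 27.5, 0, 0, 0, -0.1, -0.1, 93, 27.4, 0.1, 0, 0, 0, -0.1, 93, 27.5, 0.1, -0.1, 0, -0.1, -0.1, 93, 27.5, 0.2, 0, 0.1, -0.1, -0.1, 93, 0, 0, 32.2, 0, 0, 0, 93, 0, 0, 32.1, 0, 0, 0, 93, 0, 0.1, 32.2, 0, 0, 0]
```

{"fn": "drive_tool", "kwargs": {
  "moves": [93, 0, 0, 0, 0, 0, 0, 93, 0, 0, 0, 0, 0, 0, 93, 27, 0, 0, 0, 0, 0, 93, 28, 0, 0, 0, 0, -0.5, 93, 28, 0, 0, 0, 0, 0, 93, 27, 0.5, 0, 0, 0, 0, 93, 0, 0, 0, 0, 0, 0]
}}

```text
t: 5.85
tool_pos: [0.6046, 0.2526, 0.4453]
orientation: [3.062, 0.701, -0.003]
force: [-0.4, 0.2, -0.7]
opening: 0.0815
gripper_force: 0.0
```

{"fn": "drive_tool", "kwargs": {
  "moves": [93, 0, 0, 32, 0, 0, 0, 93, 0, 0, 32, 0, 0, 0, 93, 0, 0, 22, 0, 0, 0, 93, 0, 0, 10, 0, 0, 0, 93, 0, 0, 0, 0, 0, 0]
}}

```text
t: 6.35
tool_pos: [0.6017, 0.2514, 0.3499]
orientation: [3.062, 0.701, -0.005]
force: [-0.8, -0.4, -0.3]
opening: 0.0929
gripper_force: 0.0
```

{"fn": "drive_tool", "kwargs": {
  "moves": [38, 0, 0, 0, 0, 0, 0, 38, 0, 0, 0, 0, 0, 0, 38, 0, 0, 0, 0, 0, 0, 38, 0, 0, 0, 0, 0, 0, 38, 0, 0, 0, 0, 0, 0, 36, 0, 0, 0, 0, 0, 0, 30, 0, 0, 0, 0, 0, 0, 30, 0, 0, 0, 0, 0, 0],
  "grip_force": 40
}}

```text
t: 7.15
tool_pos: [0.6025, 0.2513, 0.3522]
orientation: [3.062, 0.7, 0.001]
force: [0.3, -1.9, 2.9]
opening: 0.0398
gripper_force: 40.0
```

{"fn": "drive_tool", "kwargs": {
  "moves": [30, 0, 0, 0, 0, 0, 0, 30, 0, 0, 0, 0, 0, 0, 30, 0, 0, 0, 0, 0, 0, 30, 0, 0, -1, 0, 0, 0, 30, 0, 0, -2, 0, 0, 0, 30, 0, 0, 0, 0, 0, 0],
  "grip_force": 40
}}

```text
t: 7.75
tool_pos: [0.6019, 0.2517, 0.3541]
orientation: [-3.062, -0.701, 0.002]
force: [0.4, 0.4, -2.2]
opening: 0.04
gripper_force: 39.9
```

```bash
python3 - <<'E'
from h import *
log(); s=robot.read_state(); print(s["opening"],s["gripper_force"],s["force"],s["wrist_torque"],s["tool_pos"],s["q"])
c=robot.read_camera("wrist"); save(c,"pics/wrist3.png"); np.savez("w3.npz",**c)
E
```

```text
0.040028362478349545 39.94722247123718 [ 0.39719566  0.39334363 -2.21174041] [0.00042956 0.11113868 0.0168695 ] [0.60189612 0.25171268 0.35408916] [3.17413527e-01 2.97517692e-01 1.38983511e+00 4.23916091e-04
 1.45576249e+00 1.43813533e+00]
```

View pics/wrist3.png

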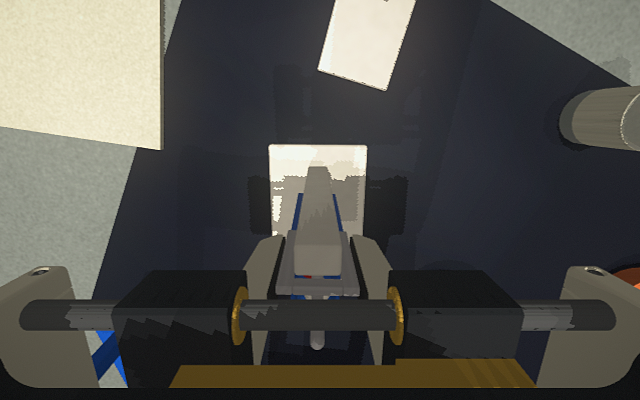

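Fingers are on both straps (270-380, 250-360), and the wrist feels 2.2 N, the weight of the full cup. Lifting gently.

{"fn": "drive_tool", "kwargs": {
  "moves": [30, 0, 0, -4, 0, 0, 0, 30, 0, 0, -6, 0, 0, 0, 30, 0, 0, -6, 0, 0, 0, 30, 0, 0, -4, 0, 0, 0, 30, 0, 0, 0, 0, 0, 0],
  "grip_force": 50
}}

```text
t: 8.3
tool_pos: [0.6024, 0.2516, 0.376]
orientation: [-3.062, -0.701, -0.002]
force: [-1.6, -0.3, -1.2]
opening: 0.0398
gripper_force: 49.9
```

{"fn": "drive_tool", "kwargs": {
  "moves": [30, 0, 0, -6, 0, 0, 0, 30, 0, 0, -10, 0, 0, 0, 30, 0, 0, -12, 0, 0, 0, 30, 0, 0, -12, 0, 0, 0, 30, 0, 0, -10, 0, 0, 0, 30, 0, 0, -6, 0, 0, 0, 30, 0, 0, 0, 0, 0, 0],
  "grip_force": 50
}}

```text
t: 9.0
tool_pos: [0.6001, 0.2503, 0.4165]
orientation: [3.059, 0.699, -0.039]
force: [-0.2, -1.4, -55.0]
opening: 0.0393
gripper_force: 50.0
```

```bash
python3 - <<'E'
from h import *
log(); s=robot.read_state(); print(s["opening"],s["gripper_force"],s["force"],s["wrist_torque"],s["tool_pos"],s["q"])
c=robot.read_camera("side"); save(c,"pics/side2.png"); np.savez("s2.npz",**c)
cv2.imwrite("pics/side2c.png",cv2.resize(c["color"][80:240,180:380,::-1],None,fx=4,fy=3.7))
E
```

```text
0.03931856522948227 49.967713952064514 [ -0.23558749  -1.44282143 -54.98069113] [-0.57389134  0.18629653 -0.01235048] [0.60007095 0.25032886 0.41649096] [ 3.16658880e-01  2.74568441e-01  1.30343619e+00 -9.16145407e-04
  1.58882854e+00  1.43818868e+00]
```

View pics/side2c.png

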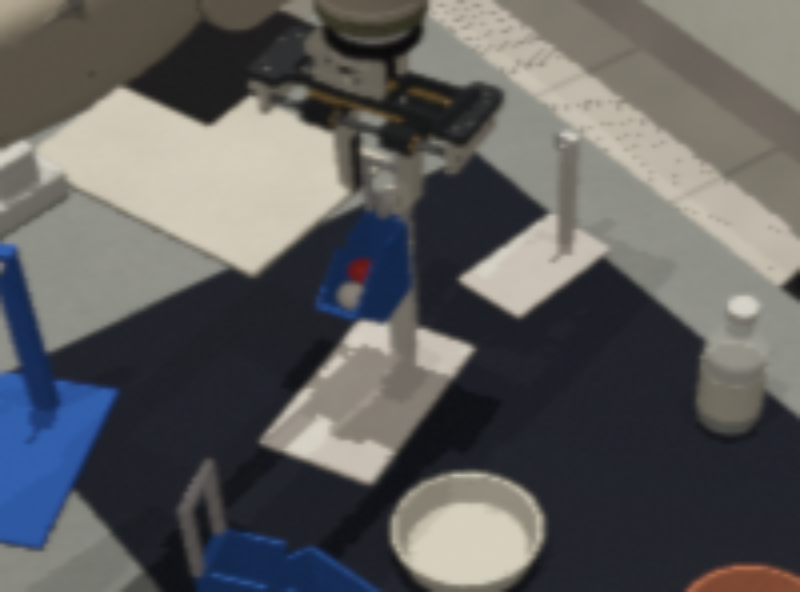

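The wrist reads -55 N: the cup was lifted so far that its back rim caught the wire from below. The loop opening allows a lift of only about 50 mm and the tip needs 33 mm. Backing down right away.

{"fn": "drive_tool", "kwargs": {
  "moves": [30, 0, 0, 10, 0, 0, 0, 30, 0, 0, 8, 0, 0, 0, 30, 0, 0, 6, 0, 0, 0, 30, 0, 0, 0, 0, 0, 0, 30, 0, 0, 0, 0, 0, 0],
  "grip_force": 50
}}

```text
t: 9.55
tool_pos: [0.6015, 0.2511, 0.4076]
orientation: [3.062, 0.7, -0.004]
force: [-7.7, -4.8, -6.1]
opening: 0.0395
gripper_force: 50.0
```

```bash
cat >> h.py <<'E'
def bar():
    s=robot.read_state(); print("open",s["opening"].round(4) if hasattr(s["opening"],"round") else s["opening"],"F",np.round(s["force"],1),"p",np.round(s["tool_pos"],4),"q",np.round(s["q"],3))
    c=robot.read_camera("wrist"); W=cloud(c); p,R=tool(); return c,W,R.inv().apply((W.reshape(-1,3)-p)).reshape(W.shape)*1e3
E
python3 - <<'E'
from h import *
log(); c,W,T=bar(); save(c,"pics/wrist4.png"); np.savez("w4.npz",**c)
for v in range(262,330,4):
    k=np.zeros(640,bool); k[288:346]=1; k&=(T[v,:,2]>60)&(T[v,:,2]<260)
    if k.any(): q=T[v][k]; u=np.where(k)[0]; print(v,u.min(),u.max(),"x",np.percentile(q[:,0],[5,50,95]).round(1),"y",q[:,1].min().round(1),q[:,1].max().round(1),"z",np.percentile(q[:,2],[5,50,95]).round(1))
E
```

```text
open 0.03945425308731047 F [-7.7 -4.8 -6.1] p [0.6015 0.2511 0.4076] q [ 3.170e-01  2.700e-01  1.325e+00 -1.000e-03  1.549e+00  1.438e+00]
262 288 345 x [7.3 7.8 8.2] y -14.4 14.3 z [151.4 152.1 153. ]
266 288 345 x [5.1 5.7 6. ] y -14.6 14.4 z [151.2 151.9 152.8]
270 295 340 x [-55.6 -38.6  -7.6] y -16.3 18.4 z [171.1 225.3 254.9]
274 296 341 x [-58.9 -44.6  -9.3] y -16.3 19.3 z [169.5 229.2 253.6]
278 296 341 x [-63.  -57.6 -42.9] y -16.1 19.0 z [220.4 244.7 253.5]
282 296 341 x [-65.4 -60.6 -44.9] y -16.0 18.8 z [218.  243.2 250.9]
286 295 341 x [-75.1 -64.1 -47. ] y -16.7 18.7 z [215.8 242.4 259.5]
290 295 341 x [-78.6 -68.8 -48.9] y -16.6 18.5 z [213.4 243.5 258.3]
294 296 340 x [-81.7 -80.7 -56.7] y -16.3 18.5 z [219.7 255.  256.4]
298 297 340 x [-84.4 -83.6 -66. ] y -16.3 19.6 z [227.7 253.  254.1]
302 288 345 x [29.7 30.5 30.9] y -7.7 7.8 z [87.  87.7 88.7]
306 288 345 x [29.6 30.  30.7] y -7.6 7.6 z [85.7 86.6 87.2]
310 288 345 x [28.9 29.5 30.3] y -7.6 7.4 z [84.5 85.6 86.4]
314 288 345 x [28.1 29.  29.5] y -7.5 7.5 z [84.  84.7 85.8]
318 288 345 x [27.3 28.1 28.5] y -7.4 7.5 z [83.7 84.2 85.2]
322 288 345 x [26.3 27.  27.6] y -7.5 7.5 z [83.2 84.  84.9]
326 288 345 x [25.2 25.8 26.7] y -7.4 7.6 z [82.9 83.9 84.7]
```

View pics/wrist4.png

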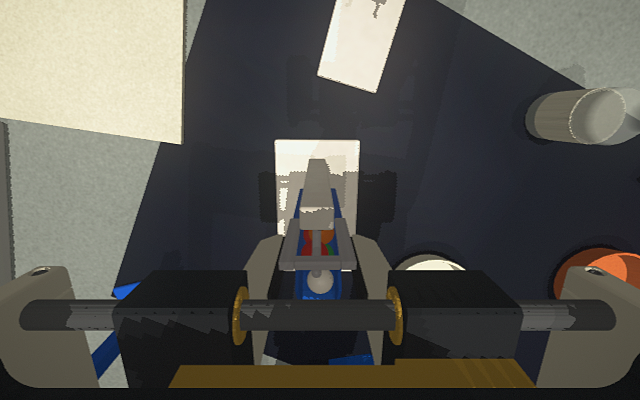

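The bar is now 10 mm above the tip (bar at (316,262), tip at (316,275)). Moving outward over the tip.

{"fn": "drive_tool", "kwargs": {
  "moves": [30, -4, 0, 0, 0, 0, 0, 30, -8, 0, 0, 0, 0, 0, 30, -10, 0, 0, 0, 0, 0, 30, -15, 0, 0, 0, 0, 0, 30, -20, 0, 0, 0, 0, 0, 30, -25, 0, 0, 0, 0, 0, 30, -20, 0, 0, 0, 0, 0, 30, 0, 0, 0, 0, 0, 0],
  "grip_force": 50
}}

```text
t: 10.4
tool_pos: [0.5091, 0.2067, 0.4088]
orientation: [-3.062, -0.701, -0.006]
force: [0.3, -0.2, -1.6]
opening: 0.0393
gripper_force: 50.0
```

```bash
python3 - <<'E'
from h import *
log(); c,W,T=bar(); save(c,"pics/wrist5.png"); np.savez("w5.npz",**c)
for v in range(242,300,3):
    k=np.zeros(640,bool); k[270:366]=1; k&=(T[v,:,2]>130)&(T[v,:,2]<320)
    if k.any(): q=T[v][k]; u=np.where(k)[0]; print(v,u.min(),u.max(),"x",np.percentile(q[:,0],[5,50,95]).round(1),"y",q[:,1].min().round(1),q[:,1].max().round(1),"z",np.percentile(q[:,2],[5,50,95]).round(1))
E
```

```text
open 0.03928811218581309 F [ 0.3 -0.2 -1.6] p [0.5091 0.2067 0.4088] q [ 0.292 -0.01   1.627  0.     1.521  1.413]
242 270 365 x [-47.    6.7   7.7] y -26.9 27.8 z [174.1 176.2 293.7]
245 270 365 x [-38.7   6.5   7.7] y -26.4 27.2 z [170.  172.6 269. ]
248 270 365 x [-40.1   6.3   7.7] y -25.7 26.7 z [166.1 169.1 265.4]
251 270 365 x [-41.9   6.    7.6] y -25.4 26.0 z [162.6 165.9 263. ]
254 270 365 x [-42.5   6.3   7.6] y -24.7 25.4 z [159.1 161.7 258.3]
257 270 365 x [6.1 6.9 7.6] y -24.1 25.0 z [155.8 157.2 158.7]
260 270 365 x [6.1 6.9 7.5] y -23.6 24.7 z [152.8 154.  155.4]
263 270 365 x [5.6 6.2 7.6] y -23.0 23.9 z [149.5 152.  153.1]
266 270 365 x [4.1 4.6 7.5] y -22.7 23.2 z [146.7 151.9 152.7]
269 270 365 x [2.4 3.  7.5] y -22.3 22.9 z [143.7 151.7 152.7]
272 270 365 x [-66.7 -43.6   7.2] y -22.1 22.7 z [141.6 228.8 268.4]
275 270 365 x [-68.3 -50.    7.1] y -21.4 22.1 z [139.1 235.  265.6]
278 270 365 x [-70.7 -52.8   6.3] y -21.1 21.7 z [137.8 234.9 264.2]
281 270 365 x [-72.7 -59.3   6. ] y -20.7 21.6 z [135.8 240.7 262.2]
284 270 365 x [-75.3 -62.4   5.8] y -20.9 21.3 z [133.6 241.  261.3]
287 270 365 x [-77.4 -65.    5.9] y -20.3 21.1 z [131.2 240.5 259.4]
290 272 363 x [-79.7 -70.3   3.1] y -19.4 20.2 z [133.2 244.  258. ]
293 273 362 x [-82.1 -81.    0.6] y -19.5 20.2 z [134.5 255.3 256.9]
296 273 362 x [-84.4 -83.6  -0.4] y -19.4 20.2 z [133.8 254.3 255.5]
299 273 362 x [-86.4 -85.5  -2. ] y -19.4 20.3 z [133.7 252.5 253.8]
```

View pics/wrist5.png

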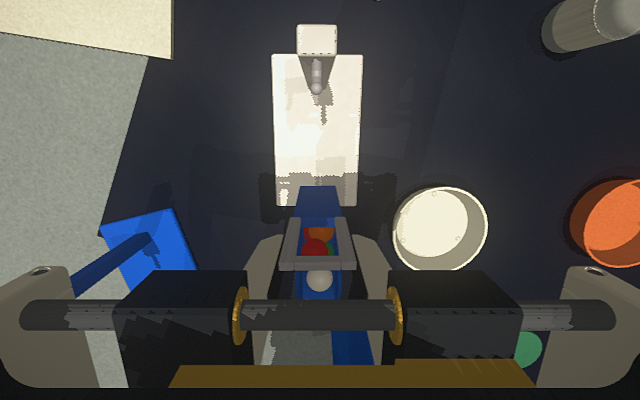

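The cup is free and held upright (bar (316,265), balls (318,240)). In the tool frame the lip is at x -91.5, z 249 mm. Next: kinematic model and a check of which pouring yaw stays within the joint ranges.

```bash
cat > kin.py <<'E'
from h import *
from scipy.optimize import least_squares
K=[.001,.2898,.0512,.3686,.0615,.5525,.1627]; LO=np.array([-2.96,-.89,.02,-1.34,0,-2.66]); HI=np.array([2.96,2.26,2.5,4.48,2.73,2.66])
def fk(q,SG=1,K=K):
    a1,d1,e,L2,a3,d4,d6=K
    R=Rn.from_euler("z",q[0]); p=R.apply([a1,e,d1]); P=[p]
    R=R*Rn.from_euler("y",q[1]); p=p+R.apply([0,0,L2]); P.append(p)
    R=R*Rn.from_euler("y",q[2]); p=p+R.apply([a3,0,d4]); P.append(p)
    R=R*Rn.from_euler("z",SG*q[3])*Rn.from_euler("y",q[4]); p=p+R.apply([0,0,d6])
    return p,R*Rn.from_euler("z",SG*q[5]+np.pi/2),P
def ik(p,R,q0,SG=1):
    f=lambda q:(lambda a:np.concatenate([(a[0]-p)*5,(a[1].inv()*R).as_rotvec()]))(fk(q,SG))
    r=least_squares(f,np.clip(q0,LO+.01,HI-.01),bounds=(LO,HI)); return r.x,np.abs(r.fun).max()
LIP=np.array([-.0915,0,.249])
def pose(lip,yaw,tilt):
    R=Rtool(yaw,tilt); return np.asarray(lip)-R.apply(LIP),R
E
python3 - <<'E'
from kin import *
K0=K
D=[json.loads(l) for l in open("log.jsonl")]
f=lambda k:np.concatenate([fk(np.array(q),1,k)[0]-p for q,p,o in D]+[.001*(np.array(k)-K0)])
r=least_squares(f,K0); print(r.x.round(4),np.abs(f(r.x)[:-7]).max())
for SG in(1,): print([np.degrees((fk(np.array(q),SG)[1].inv()*Rn.from_rotvec(o)).magnitude()).round(2) for q,p,o in D])
q0=np.array(D[-1][0])
for SG in(1,-1):
  for nm,c in(("white",(.519,.0315)),("terra",(.636,-.186))):
    for yd in range(0,181,20):
        y=np.radians(yd); lip=np.array([*c,.07])+.02*np.array([np.cos(y),np.sin(y),0])
        q=q0.copy(); out=[]
        if SG==-1: q[5]=q[5]
        for t in(0,15,30,40,50,60,70,78):
            p,R=pose(lip+[0,0,.06 if t<30 else 0],y,np.radians(t)); q,e=ik(p,R,q,SG); out.append(e)
        if max(out)<.02: print(SG,nm,yd,"ok q@78",q.round(2),"wrist z",fk(q,SG)[2][2].round(2),"elbow",fk(q,SG)[2][1].round(2))
        else: print(SG,nm,yd,"x",np.round(out,2))
E
```

```text
[0.     0.318  0.0512 0.3691 0.0616 0.5534 0.1912] 2.1619361939562154e-06
[np.float64(0.0), np.float64(0.0), np.float64(0.0), np.float64(0.0), np.float64(0.0), np.float64(0.0), np.float64(0.0), np.float64(0.0), np.float64(0.0)]
1 white 0 x [0.   0.   0.   0.   0.   0.22 0.44 0.58]
1 white 20 x [0.   0.   0.   0.   0.   0.14 0.26 0.28]
1 white 40 ok q@78 [-0.86 -0.19  2.47  1.42  1.43 -0.7 ] wrist z [ 0.24 -0.2   0.25] elbow [-0.01  0.09  0.65]
1 white 60 ok q@78 [-0.82  0.16  2.12  1.22  1.65 -0.76] wrist z [ 0.34 -0.28  0.25] elbow [ 0.08 -0.01  0.65]
1 white 80 ok q@78 [-0.71  0.43  1.79  1.06  1.85 -0.77] wrist z [ 0.46 -0.33  0.25] elbow [ 0.15 -0.06  0.63]
1 white 100 ok q@78 [-0.59  0.65  1.46  0.93  2.06 -0.79] wrist z [ 0.58 -0.33  0.25] elbow [ 0.21 -0.08  0.58]
1 white 120 ok q@78 [-0.45  0.85  1.15  0.8   2.28 -0.84] wrist z [ 0.7  -0.28  0.25] elbow [ 0.27 -0.08  0.53]
1 white 140 ok q@78 [-0.31  1.03  0.86  0.65  2.49 -0.94] wrist z [ 0.8  -0.2   0.25] elbow [ 0.32 -0.05  0.48]
1 white 160 ok q@78 [-0.17  1.17  0.63  0.4   2.66 -1.18] wrist z [ 0.86 -0.09  0.25] elbow [ 
[... 2051 characters left out ...]
   0.   0.   0.08 0.18]
-1 terra 40 ok q@78 [-0.96  0.4   1.81 -1.34  1.51  0.65] wrist z [ 0.36 -0.42  0.25] elbow [ 0.13 -0.09  0.63]
-1 terra 60 ok q@78 [-0.91  0.67  1.43 -1.19  1.78  0.62] wrist z [ 0.45 -0.5   0.25] elbow [ 0.18 -0.15  0.58]
-1 terra 80 ok q@78 [-0.82  0.94  1.01 -1.08  2.06  0.58] wrist z [ 0.57 -0.54  0.25] elbow [ 0.24 -0.18  0.51]
-1 terra 100 ok q@78 [-0.72  1.26  0.49 -1.06  2.37  0.49] wrist z [ 0.7  -0.54  0.25] elbow [ 0.3  -0.19  0.4 ]
-1 terra 120 x [0.   0.   0.   0.   0.   0.   0.03 0.12]
-1 terra 140 x [0.   0.   0.   0.   0.   0.05 0.21 0.33]
-1 terra 160 x [0.   0.   0.   0.   0.   0.13 0.3  0.42]
-1 terra 180 x [0.   0.   0.   0.   0.   0.09 0.28 0.41]
```

```bash
python3 - <<'E'
from kin import *
c=dict(np.load("side0.npz")); W=cloud(c); hsv=cv2.cvtColor(c["color"],cv2.COLOR_RGB2HSV)
m=np.zeros(W.shape[:2],bool); m[200:265,222:278]=1; m&=W[...,2]>.03
q=W[m]; print("bigcup",q.min(0).round(3),q.max(0).round(3))
q0=robot.read_state()["q"]
y=np.radians(80); C=np.array([.519,.0315]); lip=np.array([*C,.07])+.022*np.array([np.cos(y),np.sin(y),0])
p,R=tool()
A=pose(lip+[0,0,.07],y,0); mid=((p+A[0])/2+[0,0,.03],(Rn.concatenate([R]*1))[0]*Rn.from_rotvec((R.inv()*A[1]).as_rotvec()/2))
B=pose(lip+[0,0,.01],y,np.radians(30))
for P,Q in(mid,A,B): q0,e=ik(P,Q,q0); print(P.round(3),q0.round(2),e)
plan([mid,A,B],30,maxlin=35,maxang=6)
E
```

```text
bigcup [ 0.29  -0.035  0.03 ] [0.406 0.1   0.213]
[0.524 0.175 0.429] [ 0.23 -0.01  1.59  0.    1.56  0.88] 3.3991700513352763e-13
[0.539 0.143 0.389] [0.17 0.02 1.63 0.   1.49 0.34] 2.1380214428825113e-12
[0.515 0.009 0.341] [-0.24 -0.07  1.85  0.53  1.42 -0.16] 5.9674487573602164e-15
[30, -0.2, 7, -4, 0, 0, -5.4, 30, -0.8, 6.9, -4, 0, 0, -5.4, 30, -1.5, 6.9, -4, 0.1, -0.1, -5.5, 30, -2.1, 6.6, -4, 0, 0, -5.4, 30, -2.8, 6.5, -4, 0, 0, -5.4, 30, -3.4, 6.1, 8, 0, 0, -5.4, 30, -3.9, 5.8, 8, 0, -0.1, -5.5, 30, -4.4, 5.4, 7.9, 0, 0, -5.4]
[30, -5, 4.9, 8, 0, 0, -5.4, 30, -5.3, 4.5, 8, 0.1, 0, -5.4, 30, -27.4, 0, 9.5, 0, 6, 0, 30, -28.2, 0, 6.6, 0, 6, 0, 30, -28.7, 0.1, 3.6, 0, 6, 0, 30, -29, 0, 0.6, 0, 6, 0, 30, -28.8, 0, -2.4, 0, 6, 0]
```

{"fn": "drive_tool", "kwargs": {
  "moves": [30, 0, 7, -4, 0, 0, -5.4, 30, -1, 7, -4, 0, 0, -5.4, 30, -1.5, 7, -4, 0, 0, -5.4, 30, -2, 6.5, -4, 0, 0, -5.4, 30, -3, 6.5, -4, 0, 0, -5.4, 30, -3.5, 6, 8, 0, 0, -5.4, 30, -4, 6, 8, 0, 0, -5.4, 30, -4.5, 5.5, 8, 0, 0, -5.4],
  "grip_force": 50
}}

```text
t: 11.25
tool_pos: [0.5343, 0.1556, 0.4038]
orientation: [2.585, 1.783, 0.005]
force: [0.3, 0.1, -3.0]
opening: 0.0393
gripper_force: 50.0
```

{"fn": "drive_tool", "kwargs": {
  "moves": [30, -5, 5, 8, 0, 0, -5.4, 30, -5, 4.5, 8, 0, 0, -5.4, 30, -27.5, 0, 9.5, 0, 6, 0, 30, -28, 0, 6.5, 0, 6, 0, 30, -28.5, 0, 3.5, 0, 6, 0, 30, -29, 0, 0.5, 0, 6, 0, 30, -29, 0, -2.5, 0, 6, 0, 30, 0, 0, 0, 0, 0, 0],
  "grip_force": 50
}}

```text
t: 12.05
tool_pos: [0.5149, 0.005, 0.3385]
orientation: [-2.115, -1.758, -0.568]
force: [-1.3, -0.6, -3.2]
opening: 0.0394
gripper_force: 50.0
```

```bash
cat >> kin.py <<'E'
DISH={"white":np.array([.519,.0315]),"terra":np.array([.636,-.186])}
def report(dish,n,view=True):
    p,R=tool(); M=R.as_matrix(); s=robot.read_state()
    cup=R*Rn.from_euler("x",np.pi); cz=cup.apply([0,0,1]); cx=-cup.apply([1,0,0])
    print("t",round(s["t"],2),"F",np.round(s["force"],1),"grip",round(s["opening"]*1e3,1),"tilt",np.degrees(np.arccos(cz[2])).round(1),"lip",(p+R.apply(LIP)).round(3),"out dir",np.degrees(np.arctan2(cz[1],cz[0])).round(0))
    ims=[]
    C=np.array([*DISH[dish],.03])
    for cam in("scene","side","wrist"):
        c=robot.read_camera(cam); W=cloud(c); K=c["mtx"]
        if cam!="wrist":
            for nm,cc in DISH.items():
                r=np.linalg.norm(W[...,:2]-cc,axis=-1); m=(r<.046)&(W[...,2]>.017)&(W[...,2]<.045)
                k,lab,st,ct=cv2.connectedComponentsWithStats(m.astype(np.uint8))
                L=[]
                for i in range(1,k):
                    if st[i,4]>8: q=lab==i; L.append((st[i,4],np.median(c["color"][q],axis=0).astype(int).tolist(),np.nanmean(W[q],0).round(3).tolist()))
                rim=W[(W[...,2]>.03)&(W[...,2]<.042)&(r<.09)]
                print(cam,nm,L,"rim mid",((np.nanpercentile(rim,1,0)+np.nanpercentile(rim,99,0))/2).round(3)[:2] if len(rim)>50 else None)
            X=c["R"]@C+c["t"]; u=K@X/X[2]; u0=int(np.clip(u[0]-65,0,510)); v0=int(np.clip(u[1]-65,0,270)); im=c["color"][v0:v0+130,u0:u0+130]
            ims.append(cv2.resize(im,(390,390),interpolation=cv2.INTER_CUBIC))
        else: ims.append(cv2.resize(c["color"][:, 160:480],(312,390)) if False else c["color"][150:400,120:520])
    if view:
        top=np.hstack(ims[:2]); w=cv2.resize(ims[2],(336,210)); bot=np.zeros((210,780,3),np.uint8); bot[:,:336]=w
        cv2.imwrite(f"pics/{n}.png",np.vstack([top,bot])[:,:,::-1])
def tiltplan(dish,tilts,z=.07,back=.022,yaw=80,op=30):
    y=np.radians(yaw); lip=np.array([*DISH[dish],z])+back*np.array([np.cos(y),np.sin(y),0])
    return plan([pose(lip,y,np.radians(t)) for t in tilts],op,maxlin=30,maxang=6)
E
python3 - <<'E'
from kin import *
log(); report("white","w6"); tiltplan("white",[34,37,40])
E
```

```text
t 12.05 F [-1.3 -0.6 -3.2] grip 39.4 tilt 30.1 lip [0.523 0.05  0.077] out dir -101.0
scene white [] rim mid [0.52 0.03]
scene terra [] rim mid [ 0.637 -0.187]
side white [] rim mid [0.519 0.033]
side terra [] rim mid [ 0.636 -0.186]
[30, -22.3, -0.7, 2.2, 0.2, 4.1, -0.2, 30, -13.2, 0, -4.5, 0, 3, 0, 30, -13.2, 0, -4.4, 0, 3, 0]
```

View pics/w6.png

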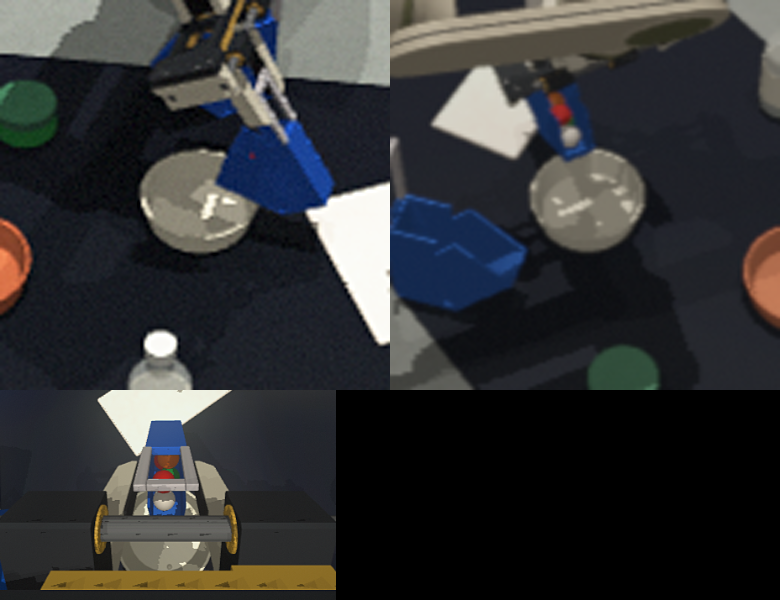

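Lip hangs over the near part of the empty white dish (scene crop (220,190), side crop (580,155)); the white ball lies foremost. From here I rely on the ball detector.

{"fn": "drive_tool", "kwargs": {
  "moves": [30, -11, 0, 1, 0, 2, 0, 30, -11, 0, 1, 0, 2, 0, 30, -7, 0, -2, 0, 1.5, 0, 30, -7, 0, -2, 0, 1.5, 0, 30, -7, 0, -2, 0, 1.5, 0, 30, -7, 0, -2, 0, 1.5, 0, 30, 0, 0, 0, 0, 0, 0],
  "grip_force": 50
}}

```text
t: 12.9
tool_pos: [0.5067, -0.0366, 0.3158]
orientation: [-1.995, -1.665, -0.726]
force: [-0.7, 0.8, -3.6]
opening: 0.0396
gripper_force: 50.0
```

```bash
python3 - <<'E'
from kin import *
log(); report("white","w7"); tiltplan("white",[42,44,46])
E
```

```text
t 12.9 F [-0.7  0.8 -3.6] grip 39.6 tilt 40.1 lip [0.523 0.052 0.066] out dir -100.0
scene white [] rim mid [0.52 0.03]
scene terra [] rim mid [ 0.638 -0.187]
side white [] rim mid [0.519 0.032]
side terra [] rim mid [ 0.636 -0.186]
[30, -6.3, 0.2, -5, 0.2, 2, -0.2, 30, -8.8, 0, -3.1, 0, 2, 0, 30, -8.7, 0, -3, 0, 2, 0]
```

{"fn": "drive_tool", "kwargs": {
  "moves": [30, -4, 0, -2, 0, 1, 0, 30, -4, 0, -2, 0, 1, 0, 30, 0, 0, 0, 0, 0, 0, 30, 0, 0, 0, 0, 0, 0, 30, 0, 0, 0, 0, 0, 0],
  "grip_force": 50
}}

```text
t: 13.55
tool_pos: [0.5054, -0.0444, 0.3143]
orientation: [-1.971, -1.647, -0.757]
force: [0.3, 0.0, -1.9]
opening: 0.0396
gripper_force: 50.0
```

```bash
python3 - <<'E'
from kin import *
report("white","w8")
E
```

```text
t 13.55 F [ 0.3  0.  -1.9] grip 39.6 tilt 42.0 lip [0.523 0.053 0.068] out dir -100.0
scene white [] rim mid [0.519 0.03 ]
scene terra [] rim mid [ 0.637 -0.187]
side white [] rim mid [0.519 0.032]
side terra [] rim mid [ 0.636 -0.186]
```

{"fn": "drive_tool", "kwargs": {
  "moves": [30, -4.4, 0, -1.5, 0, 1, 0, 30, -4.4, 0, -1.5, 0, 1, 0, 30, 0, 0, 0, 0, 0, 0, 30, 0, 0, 0, 0, 0, 0, 30, 0, 0, 0, 0, 0, 0, 30, 0, 0, 0, 0, 0, 0],
  "grip_force": 50
}}

```text
t: 14.3
tool_pos: [0.5039, -0.0527, 0.3106]
orientation: [-1.947, -1.627, -0.787]
force: [-0.2, -0.1, -2.6]
opening: 0.0394
gripper_force: 50.0
```

```bash
python3 - <<'E'
from kin import *
report("white","w9")
E
```

```text
t 14.3 F [-0.2 -0.1 -2.6] grip 39.4 tilt 44.0 lip [0.523 0.053 0.068] out dir -100.0
scene white [] rim mid [0.52  0.031]
scene terra [] rim mid [ 0.637 -0.187]
side white [] rim mid [0.52  0.032]
side terra [] rim mid [ 0.636 -0.186]
```

{"fn": "drive_tool", "kwargs": {
  "moves": [30, -4.4, 0, -1.5, 0, 1, 0, 30, -4.4, 0, -1.5, 0, 1, 0, 30, 0, 0, 0, 0, 0, 0, 30, 0, 0, 0, 0, 0, 0, 30, 0, 0, 0, 0, 0, 0, 30, 0, 0, 0, 0, 0, 0],
  "grip_force": 50
}}

```text
t: 15.05
tool_pos: [0.5024, -0.061, 0.3066]
orientation: [-1.923, -1.607, -0.816]
force: [-0.3, -0.8, -2.4]
opening: 0.0395
gripper_force: 50.0
```

```bash
python3 - <<'E'
from kin import *
report("white","w10")
E
```

```text
t 15.05 F [-0.3 -0.8 -2.4] grip 39.5 tilt 46.0 lip [0.523 0.053 0.068] out dir -100.0
scene white [] rim mid [0.52  0.031]
scene terra [] rim mid [ 0.637 -0.187]
side white [] rim mid [0.516 0.029]
side terra [] rim mid [ 0.636 -0.186]
```

{"fn": "drive_tool", "kwargs": {
  "moves": [30, -4.5, 0, -1.3, 0, 1, 0, 30, -4.5, 0, -1.3, 0, 1, 0, 30, 0, 0, 0, 0, 0, 0, 30, 0, 0, 0, 0, 0, 0, 30, 0, 0, 0, 0, 0, 0, 30, 0, 0, 0, 0, 0, 0],
  "grip_force": 50
}}

```text
t: 15.8
tool_pos: [0.501, -0.0689, 0.3018]
orientation: [-1.898, -1.586, -0.845]
force: [-1.0, 0.2, -2.0]
opening: 0.0387
gripper_force: 50.0
```

```bash
python3 - <<'E'
from kin import *
report("white","w11")
E
```

```text
t 15.8 F [-1.   0.2 -2. ] grip 38.7 tilt 48.0 lip [0.523 0.053 0.067] out dir -100.0
scene white [] rim mid [0.519 0.031]
scene terra [] rim mid [ 0.636 -0.187]
side white [] rim mid [0.517 0.023]
side terra [] rim mid [ 0.637 -0.186]
```

View pics/w11.png

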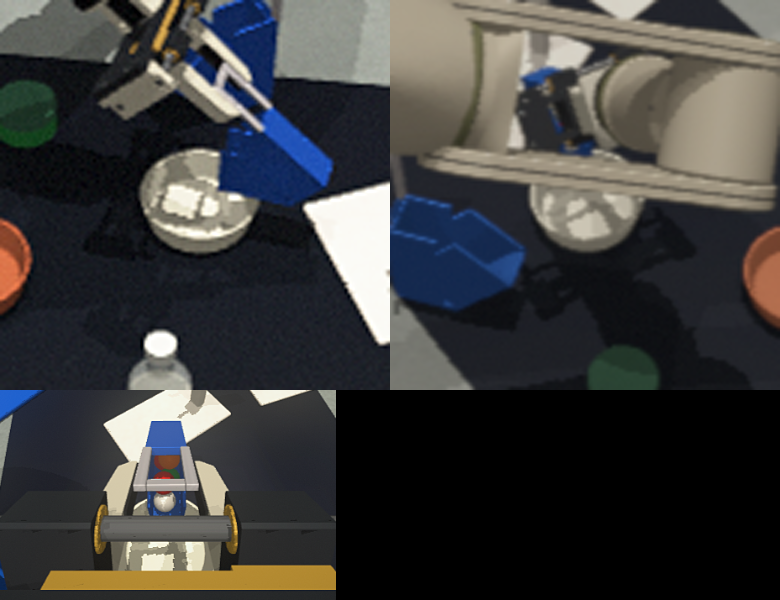

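No balls out yet; the scene camera sees the dish (200,200), while the arm starts to hide it from the side camera. I'll add the wrist depth to the detector.

```bash
sed -i 's/        if cam!="wrist":/        if cam=="wrist":\n            T=R.inv().apply((W.reshape(-1,3)-p)).reshape(W.shape); hs=cv2.cvtColor(c["color"],cv2.COLOR_RGB2HSV); inc=(abs(T[...,1])<.018)\&(T[...,2]>.17)\&(T[...,2]<.32)\&(T[...,0]<-.002)\&(T[...,0]>-.115)\&~((hs[...,0]>95)\&(hs[...,0]<130)\&(hs[...,1]>90)); ball=T[inc]; print("cup nonblue",len(ball),"frontmost x",np.percentile(ball[:,0]*1e3,[1,50,99]).round(0) if len(ball) else "")\n        if cam!="side" or s["t"]<15 or dish=="terra":/; s/            X=c\["R"\]@C/        if cam!="wrist":\n            X=c["R"]@C/' kin.py; python3 -c "import ast;ast.parse(open('kin.py').read())"
```

{"fn": "drive_tool", "kwargs": {
  "moves": [30, -4.5, 0, -1.2, 0, 1, 0, 30, -4.5, 0, -1.2, 0, 1, 0, 30, 0, 0, 0, 0, 0, 0, 30, 0, 0, 0, 0, 0, 0, 30, 0, 0, 0, 0, 0, 0, 30, 0, 0, 0, 0, 0, 0],
  "grip_force": 50
}}

```text
t: 16.55
tool_pos: [0.4996, -0.0766, 0.2967]
orientation: [-1.873, -1.566, -0.874]
force: [0.3, -0.6, -2.8]
opening: 0.0393
gripper_force: 50.0
```

```bash
python3 - <<'E'
from kin import *
report("white","w12")
E
```

```text
t 16.55 F [ 0.3 -0.6 -2.8] grip 39.3 tilt 50.0 lip [0.523 0.053 0.067] out dir -100.0
scene white [] rim mid [0.52  0.032]
scene terra [] rim mid [ 0.637 -0.187]
cup nonblue 1438 frontmost x [-84. -40. -17.]
wrist white [] rim mid [0.521 0.047]
wrist terra [] rim mid None
```

{"fn": "drive_tool", "kwargs": {
  "moves": [30, -4.5, 0, -1, 0, 1, 0, 30, 0, 0, 0, 0, 0, 0, 30, 0, 0, 0, 0, 0, 0, 30, 0, 0, 0, 0, 0, 0, 30, 0, 0, 0, 0, 0, 0],
  "grip_force": 50
}}

```text
t: 17.2
tool_pos: [0.4989, -0.0802, 0.2938]
orientation: [-1.861, -1.555, -0.888]
force: [0.2, 0.5, -2.7]
opening: 0.0395
gripper_force: 50.0
```

```bash
python3 - <<'E'
from kin import *
report("white","w13")
E
```

```text
t 17.2 F [ 0.2  0.5 -2.7] grip 39.5 tilt 51.0 lip [0.523 0.054 0.066] out dir -100.0
scene white [] rim mid [0.52  0.031]
scene terra [] rim mid [ 0.636 -0.187]
cup nonblue 857 frontmost x [-84. -31. -17.]
wrist white [(np.int32(420), [194, 184, 165], [0.516, 0.02, 0.027])] rim mid [0.527 0.048]
wrist terra [] rim mid None
```

{"fn": "drive_tool", "kwargs": {
  "moves": [30, 0, 0, 0, 0, 0, 0, 30, 0, 0, 0, 0, 0, 0, 30, 0, 0, 0, 0, 0, 0, 30, 0, 0, 0, 0, 0, 0],
  "grip_force": 50
}}

```text
t: 17.75
tool_pos: [0.4989, -0.0802, 0.2938]
orientation: [-1.861, -1.555, -0.887]
force: [-0.3, 0.3, -2.4]
opening: 0.0394
gripper_force: 50.0
```

```bash
python3 - <<'E'
from kin import *
report("white","w14")
E
```

```text
t 17.75 F [-0.3  0.3 -2.4] grip 39.4 tilt 51.0 lip [0.523 0.054 0.066] out dir -100.0
scene white [(np.int32(34), [204, 195, 182], [0.514, -0.005, 0.024]), (np.int32(38), [114, 19, 18], [0.521, 0.031, 0.025])] rim mid [0.519 0.031]
scene terra [] rim mid [ 0.636 -0.186]
cup nonblue 784 frontmost x [-84. -30. -17.]
wrist white [(np.int32(484), [127, 28, 18], [0.517, 0.03, 0.026])] rim mid [0.527 0.048]
wrist terra [] rim mid None
```

View pics/w14.png

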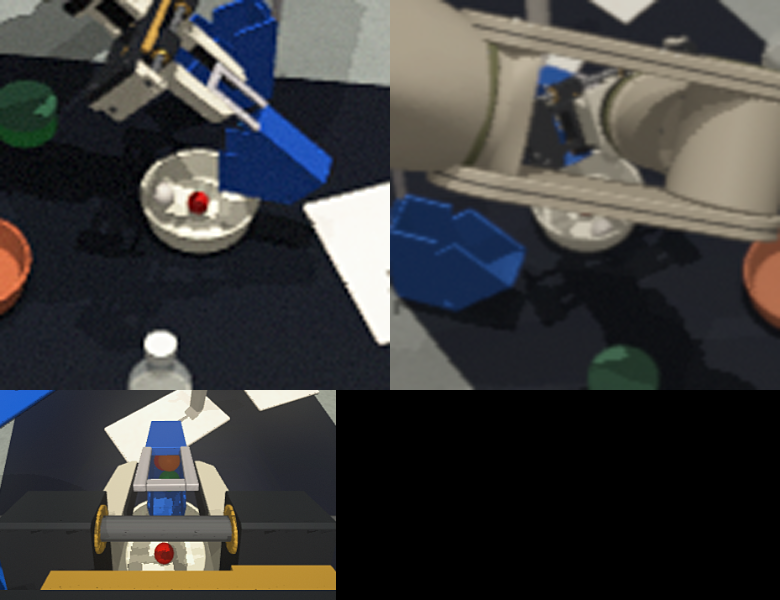

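Exactly two balls are in the white dish: white (165,190) and red (198,203). Tipping back now.

{"fn": "drive_tool", "kwargs": {
  "moves": [30, 21, 0, 4, 0, -5, 0, 30, 22, 0, 4, 0, -5, 0, 30, 22, 0, 3, 0, -5, 0, 30, 21, 0, 2, 0, -5, 0, 30, 0, 0, 0, 0, 0, 0],
  "grip_force": 50
}}

```text
t: 18.4
tool_pos: [0.5123, -0.0082, 0.3462]
orientation: [-2.098, -1.761, -0.584]
force: [-0.5, 0.3, -1.3]
opening: 0.039
gripper_force: 50.0
```

```bash
python3 - <<'E'
from kin import *
log(); report("terra","w15")
y=np.radians(80); st=tool(); q0=robot.read_state()["q"]
n=np.array([np.cos(y),np.sin(y),0]); lt=np.array([*DISH["terra"],0])+.022*n
l0=st[0]+st[1].apply(LIP)
W=[pose(l0+[0,0,.06],y,np.radians(28)),pose(lt+[0,0,.13],y,np.radians(28)),pose(lt+[0,0,.07],y,np.radians(36)),pose(lt+[0,0,.068],y,np.radians(46))]
for P,Q in W: q0,e=ik(P,Q,q0); print(P.round(3),q0.round(2),e.round(4))
plan(W,30,maxlin=38,maxang=3)
E
```

```text
t 18.4 F [-0.5  0.3 -1.3] grip 39.0 tilt 30.9 lip [0.522 0.04  0.086] out dir -100.0
scene white [(np.int32(34), [128, 122, 111], [0.514, -0.005, 0.025]), (np.int32(39), [119, 24, 19], [0.522, 0.031, 0.025])] rim mid [0.519 0.031]
scene terra [] rim mid [ 0.637 -0.187]
side white [(np.int32(36), [125, 43, 39], [0.515, 0.029, 0.025]), (np.int32(27), [116, 111, 102], [0.508, -0.006, 0.026])] rim mid [0.519 0.032]
side terra [] rim mid [ 0.636 -0.187]
cup nonblue 786 frontmost x [-64. -32. -19.]
wrist white [(np.int32(386), [111, 106, 95], [0.51, -0.003, 0.026])] rim mid [ 0.515 -0.002]
wrist terra [] rim mid None
[0.514 0.004 0.405] [-0.24 -0.12  1.77  0.49  1.53 -0.1 ] 0.0
[ 0.634 -0.2    0.393] [-0.49  0.36  1.28  0.46  1.66 -0.31] 0.0
[ 0.627 -0.236  0.325] [-0.57  0.45  1.31  0.58  1.64 -0.43] 0.0
[ 0.62  -0.278  0.307] [-0.65  0.54  1.26  0.7   1.74 -0.5 ] 0.0
[30, 22.2, -0.1, -23, 0, -1.5, -0.1, 30, 21.5, -0.1, -23.6, 0, -1.6, -0.1, 30, -23.5, 21.9, -10.5, 0, 0, 0, 30, -23.5, 22, -10.5, 0, 0, 0, 30, -23.5, 21.9, -10.4, 0, 0, 0, 30, -23.5, 21.9, -10.5, 0, 0, 0, 30, -23.5, 22, -10.5, 0, 0, 0, 30, -23.5, 21.9, -10.5, 0, 0, 0]
[30, -23.5, 22, -10.5, 0, 0, 0, 30, -21.2, 0, 14.2, 0, 2.7, 0, 30, -21.9, -0.1, 13.3, 0, 2.6, 0, 30, -22.5, 0, 12.2, 0, 2.7, 0, 30, -11.5, 0, -2.6, 0, 2.5, 0, 30, -11.3, 0, -3.2, 0, 2.5, 0, 30, -11.2, 0, -3.6, 0, 2.5, 0, 30, -11, 0, -4.1, 0, 2.5, 0]
```

{"fn": "drive_tool", "kwargs": {
  "moves": [30, 22, 0, -23, 0, -1.5, 0, 30, 21.5, 0, -23.5, 0, -1.5, 0, 30, -23.5, 22, -10.5, 0, 0, 0, 30, -23.5, 22, -10.5, 0, 0, 0, 30, -23.5, 22, -10.5, 0, 0, 0, 30, -23.5, 22, -10.5, 0, 0, 0, 30, -23.5, 22, -10.5, 0, 0, 0, 30, -23.5, 22, -10.5, 0, 0, 0],
  "grip_force": 50
}}

```text
t: 19.35
tool_pos: [0.6165, -0.174, 0.3928]
orientation: [-2.132, -1.778, -0.532]
force: [-0.3, -0.5, -2.6]
opening: 0.0392
gripper_force: 50.0
```

{"fn": "drive_tool", "kwargs": {
  "moves": [30, -23.5, 22, -10.5, 0, 0, 0, 30, 0, 0, 0, 0, 0, 0, 30, -21, 0, 14, 0, 2.7, 0, 30, -22, 0, 13, 0, 2.7, 0, 30, -22.5, 0, 12, 0, 2.7, 0, 30, 0, 0, 0, 0, 0, 0, 30, 0, 0, 0, 0, 0, 0],
  "grip_force": 50
}}

```text
t: 20.05
tool_pos: [0.6265, -0.2368, 0.3251]
orientation: [-2.041, -1.702, -0.664]
force: [-0.1, 1.0, -1.7]
opening: 0.0392
gripper_force: 50.0
```

```bash
python3 - <<'E'
from kin import *
log(); report("terra","w16"); tiltplan("terra",[38,40,42,44,46,48])
E
```

```text
t 20.05 F [-0.1  1.  -1.7] grip 39.2 tilt 36.2 lip [ 0.639 -0.165  0.07 ] out dir -100.0
scene white [(np.int32(34), [237, 232, 218], [0.514, -0.005, 0.025]), (np.int32(41), [184, 28, 23], [0.522, 0.03, 0.025])] rim mid [0.521 0.032]
scene terra [] rim mid [ 0.637 -0.188]
side white [(np.int32(37), [155, 50, 45], [0.515, 0.028, 0.025]), (np.int32(28), [196, 188, 176], [0.509, -0.006, 0.026])] rim mid [0.519 0.032]
side terra [] rim mid [ 0.636 -0.187]
cup nonblue 714 frontmost x [-53. -28. -15.]
wrist white [(np.int32(280), [190, 59, 43], [0.519, 0.028, 0.025]), (np.int32(234), [240, 232, 214], [0.513, -0.007, 0.026])] rim mid [0.519 0.032]
wrist terra [] rim mid [ 0.633 -0.176]
[30, -10.3, -0.5, -0.4, 0.2, 2, -0.1, 30, -8.8, 0, -3.1, 0, 2, 0, 30, -8.7, 0, -3, 0, 2, 0, 30, -8.8, 0, -3.1, 0, 2, 0, 30, -8.7, 0, -3, 0, 2, 0, 30, -8.7, 0, -3, 0, 2, 0]
```

{"fn": "drive_tool", "kwargs": {
  "moves": [30, -9, 0, -1.5, 0, 2, 0, 30, -8.8, 0, -3, 0, 2, 0, 30, -8.8, 0, -3, 0, 2, 0, 30, -8.8, 0, -3, 0, 2, 0, 30, -8.8, 0, -3, 0, 2, 0, 30, 0, 0, 0, 0, 0, 0, 30, 0, 0, 0, 0, 0, 0, 30, 0, 0, 0, 0, 0, 0],
  "grip_force": 50
}}

```text
t: 21.0
tool_pos: [0.6198, -0.278, 0.3083]
orientation: [-1.921, -1.606, -0.817]
force: [-0.2, -0.3, -1.9]
opening: 0.0395
gripper_force: 50.0
```

{"fn": "drive_tool", "kwargs": {
  "moves": [30, -4.4, 0, -1.5, 0, 1, 0, 30, -4.4, 0, -1.5, 0, 1, 0, 30, 0, 0, 0, 0, 0, 0, 30, -4.5, 0, -1.2, 0, 1, 0, 30, -4.5, 0, -1.2, 0, 1, 0, 30, 0, 0, 0, 0, 0, 0, 30, 0, 0, 0, 0, 0, 0, 30, 0, 0, 0, 0, 0, 0],
  "grip_force": 50
}}

```text
t: 21.8
tool_pos: [0.6169, -0.2939, 0.2986]
orientation: [-1.872, -1.564, -0.875]
force: [0.4, 0.6, -2.0]
opening: 0.0392
gripper_force: 50.0
```

```bash
python3 - <<'E'
from kin import *
log(); report("terra","w17"); tiltplan("terra",[52,54,56,58,60,62])
E
```

```text
t 21.8 F [ 0.4  0.6 -2. ] grip 39.2 tilt 50.1 lip [ 0.64  -0.164  0.069] out dir -100.0
scene white [(np.int32(33), [227, 219, 204], [0.514, -0.005, 0.026]), (np.int32(38), [204, 31, 28], [0.521, 0.03, 0.024])] rim mid [0.52  0.032]
scene terra [] rim mid [ 0.636 -0.187]
side white [] rim mid None
side terra [] rim mid [ 0.636 -0.203]
cup nonblue 740 frontmost x [-84. -30. -16.]
wrist white [(np.int32(227), [209, 59, 42], [0.518, 0.027, 0.025]), (np.int32(183), [232, 224, 202], [0.513, -0.007, 0.026])] rim mid [0.519 0.032]
wrist terra [] rim mid [ 0.644 -0.17 ]
[30, -8, 0.1, -4.3, 0.2, 1.9, -0.1, 30, -8.8, 0, -3, 0, 2, 0, 30, -8.7, 0, -3.1, 0, 2, 0, 30, -8.8, 0, -3, 0, 2, 0, 30, -8.7, 0, -3.1, 0, 2, 0, 30, -8.8, 0, -3, 0, 2, 0]
```

{"fn": "drive_tool", "kwargs": {
  "moves": [30, -4.4, 0, -1.5, 0, 1, 0, 30, 0, 0, 0, 0, 0, 0, 30, 0, 0, 0, 0, 0, 0, 30, -4.4, 0, -1.5, 0, 1, 0, 30, 0, 0, 0, 0, 0, 0, 30, 0, 0, 0, 0, 0, 0, 30, 0, 0, 0, 0, 0, 0, 30, 0, 0, 0, 0, 0, 0],
  "grip_force": 50
}}

```text
t: 22.75
tool_pos: [0.6155, -0.3016, 0.2938]
orientation: [-1.847, -1.544, -0.903]
force: [0.5, 0.5, -1.2]
opening: 0.0395
gripper_force: 50.0
```

```bash
python3 - <<'E'
from kin import *
report("terra","w18")
E
```

```text
t 22.75 F [ 0.5  0.5 -1.2] grip 39.5 tilt 52.1 lip [ 0.64  -0.164  0.069] out dir -100.0
scene white [(np.int32(37), [225, 217, 201], [0.514, -0.005, 0.025]), (np.int32(36), [204, 29, 27], [0.521, 0.03, 0.025])] rim mid [0.519 0.032]
scene terra [] rim mid [ 0.637 -0.187]
side white [] rim mid None
side terra [] rim mid [ 0.636 -0.212]
cup nonblue 745 frontmost x [-84. -30. -16.]
wrist white [(np.int32(222), [209, 60, 42], [0.518, 0.027, 0.025]), (np.int32(175), [232, 224, 202], [0.512, -0.007, 0.026])] rim mid [0.519 0.032]
wrist terra [] rim mid [ 0.644 -0.167]
```

{"fn": "drive_tool", "kwargs": {
  "moves": [30, -4.4, 0, -1.5, 0, 1, 0, 30, 0, 0, 0, 0, 0, 0, 30, 0, 0, 0, 0, 0, 0, 30, -4.4, 0, -1.5, 0, 1, 0, 30, 0, 0, 0, 0, 0, 0, 30, 0, 0, 0, 0, 0, 0, 30, 0, 0, 0, 0, 0, 0],
  "grip_force": 50
}}

```text
t: 23.6
tool_pos: [0.6141, -0.3093, 0.2885]
orientation: [-1.822, -1.522, -0.93]
force: [0.0, 0.9, -2.5]
opening: 0.0394
gripper_force: 50.0
```

```bash
python3 - <<'E'
from kin import *
report("terra","w19")
E
```

```text
t 23.6 F [ 0.   0.9 -2.5] grip 39.4 tilt 54.1 lip [ 0.64  -0.164  0.068] out dir -100.0
scene white [(np.int32(36), [226, 218, 202], [0.513, -0.005, 0.024]), (np.int32(39), [204, 29, 25], [0.521, 0.031, 0.024])] rim mid [0.52  0.032]
scene terra [] rim mid [ 0.637 -0.187]
side white [] rim mid None
side terra [] rim mid None
cup nonblue 762 frontmost x [-84. -30. -17.]
wrist white [(np.int32(215), [220, 67, 47], [0.518, 0.027, 0.025]), (np.int32(169), [240, 234, 217], [0.512, -0.007, 0.026])] rim mid [0.519 0.032]
wrist terra [] rim mid [ 0.644 -0.14 ]
```

{"fn": "drive_tool", "kwargs": {
  "moves": [30, -4.4, 0, -1.5, 0, 1, 0, 30, 0, 0, 0, 0, 0, 0, 30, 0, 0, 0, 0, 0, 0, 30, 0, 0, 0, 0, 0, 0],
  "grip_force": 50
}}

```text
t: 24.15
tool_pos: [0.6134, -0.3131, 0.2857]
orientation: [-1.809, -1.512, -0.944]
force: [0.3, -0.7, -2.2]
opening: 0.0393
gripper_force: 50.0
```

```bash
python3 - <<'E' | grep -v white
from kin import *
report("terra","w20")
E
```

```text
t 24.15 F [ 0.3 -0.7 -2.2] grip 39.3 tilt 55.1 lip [ 0.64  -0.164  0.068] out dir -100.0
scene terra [] rim mid [ 0.637 -0.187]
side terra [] rim mid None
cup nonblue 835 frontmost x [-84. -30. -17.]
wrist terra [] rim mid [ 0.644 -0.139]
```

{"fn": "drive_tool", "kwargs": {
  "moves": [30, -4.4, 0, -1.5, 0, 1, 0, 30, 0, 0, 0, 0, 0, 0, 30, 0, 0, 0, 0, 0, 0, 30, 0, 0, 0, 0, 0, 0],
  "grip_force": 50
}}

```text
t: 24.7
tool_pos: [0.6127, -0.3167, 0.283]
orientation: [-1.796, -1.501, -0.957]
force: [-0.7, -0.1, -2.2]
opening: 0.0393
gripper_force: 50.0
```

```bash
python3 - <<'E' | grep -v white
from kin import *
report("terra","w21")
E
```

```text
t 24.7 F [-0.7 -0.1 -2.2] grip 39.3 tilt 56.1 lip [ 0.64  -0.164  0.068] out dir -100.0
scene terra [(np.int32(41), [36, 123, 52], [0.631, -0.221, 0.024])] rim mid [ 0.637 -0.187]
side terra [] rim mid None
cup nonblue 445 frontmost x [-84. -34. -16.]
wrist terra [(np.int32(214), [156, 73, 0], [0.633, -0.197, 0.027])] rim mid [ 0.644 -0.165]
```

Green is in, and orange as well according to the wrist camera. Tipping back at once.

{"fn": "drive_tool", "kwargs": {
  "moves": [30, 34, 0, 8, 0, -8, 0, 30, 34, 0, 8, 0, -8, 0, 30, 34, 0, 5, 0, -8, 0, 30, 21, 0, -8, 0, -5, 0, 30, 0, 0, -5, 0, 0, 0, 30, 0, 0, 0, 0, 0, 0],
  "grip_force": 50
}}

```text
t: 25.45
tool_pos: [0.6297, -0.2235, 0.3685]
orientation: [-2.141, -1.792, -0.52]
force: [-0.7, 0.1, -2.7]
opening: 0.0393
gripper_force: 50.0
```

```bash
python3 - <<'E'
from kin import *
log(); report("terra","w22")
E
```

```text
t 25.45 F [-0.7  0.1 -2.7] grip 39.3 tilt 27.2 lip [ 0.636 -0.192  0.105] out dir -100.0
scene white [(np.int32(38), [236, 231, 216], [0.515, -0.005, 0.025]), (np.int32(41), [198, 28, 25], [0.522, 0.031, 0.024])] rim mid [0.519 0.032]
scene terra [(np.int32(80), [83, 58, 25], [0.634, -0.211, 0.025])] rim mid [ 0.641 -0.187]
side white [(np.int32(35), [172, 56, 50], [0.515, 0.029, 0.025]), (np.int32(26), [204, 196, 183], [0.509, -0.006, 0.026])] rim mid [0.518 0.032]
side terra [(np.int32(63), [99, 57, 28], [0.628, -0.212, 0.027])] rim mid [ 0.636 -0.187]
cup nonblue 417 frontmost x [-68. -35. -19.]
wrist white [(np.int32(263), [219, 67, 47], [0.519, 0.028, 0.025]), (np.int32(219), [247, 241, 225], [0.513, -0.006, 0.026])] rim mid [0.519 0.032]
wrist terra [(np.int32(26), [20, 91, 36], [0.626, -0.229, 0.028])] rim mid [ 0.629 -0.234]
```

View pics/w22.png

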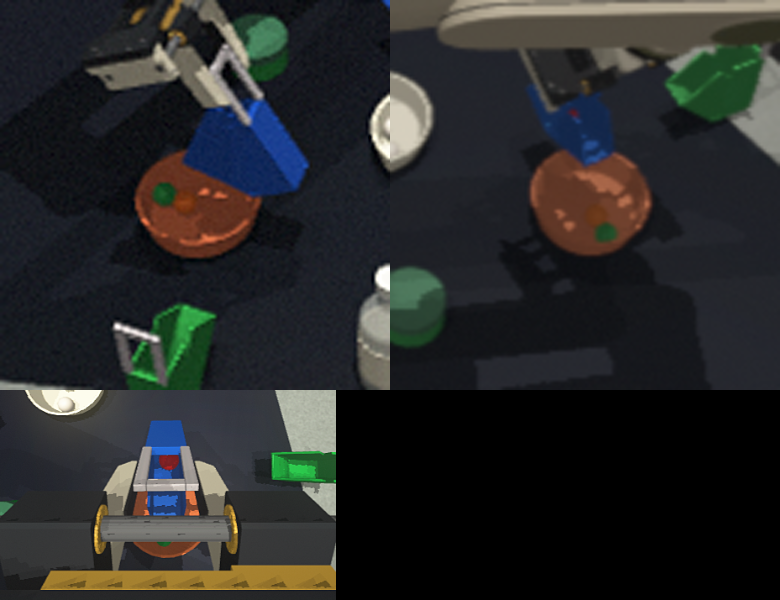

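Terracotta dish holds green (165,195) and orange (185,205); red is still in the cup with yellow hidden behind it. Planning the return to the stand.

```bash
python3 - <<'E'
from kin import *
Rs=Rn.from_euler("z",PSI); tgt=SEAT+Rs.apply([-.104,.0013,0]); tgt[2]=.407
p,R=tool(); q0=robot.read_state()["q"]
W=[(p+[-.01,.05,.09],Rtool(np.radians(78),0)),(np.array([tgt[0],tgt[1]-.03,.46]),Rtool(PSI+.2,0)),(tgt,Rtool(PSI,0))]
for P,Q in W: q0,e=ik(P,Q,q0); print(P.round(3),q0.round(2),e.round(4))
plan(W,30,maxlin=32,maxang=6)
E
```

```text
[ 0.619 -0.175  0.455] [-0.35  0.23  1.28  0.    1.63 -0.15] 0.0
[0.509 0.177 0.46 ] [ 0.24 -0.05  1.58  0.    1.62  1.16] 0.0
[0.509 0.207 0.407] [ 0.29 -0.01  1.63  0.    1.52  1.41] 0.0
[30, 16.7, -3.8, -11.7, -0.1, -5.4, 0.3, 30, 15.4, -3.9, -13.1, -0.1, -5.5, 0.3, 30, 14.2, -3.9, -14.6, -0.1, -5.4, 0.4, 30, 12.6, -4, -15.9, -0.2, -5.5, 0.3, 30, 11.1, -4.1, -17, -0.1, -5.4, 0.3, 30, 26.7, -15.1, -0.4, 0, 0, 3.4, 30, 25.8, -16.6, -0.4, 0, 0, 3.4, 30, 24.8, -18.1, -0.4, 0, 0, 3.4]
[30, 23.6, -19.6, -0.4, 0, 0, 3.4, 30, 22.5, -20.9, -0.4, 0, 0, 3.4, 30, 21.1, -22.2, -0.5, 0, 0, 3.4, 30, 19.8, -23.4, -0.4, 0, 0, 3.4, 30, 18.4, -24.6, -0.4, 0, 0, 3.4, 30, 16.9, -25.6, -0.4, 0, 0, 3.4, 30, 15.3, -26.6, -0.4, 0, 0, 3.4, 30, 13.8, -27.4, -0.4, 0, 0, 3.4]
[30, 12, -28.2, -0.4, 0, 0, 3.4, 30, 9.1, -11.9, 26.5, 0, 0, 5.7, 30, 7.8, -12.8, 26.5, 0, 0, 5.8]
```

{"fn": "drive_tool", "kwargs": {
  "moves": [30, 17, -4, -11.5, 0, -5.5, 0.3, 30, 15.5, -4, -13, 0, -5.5, 0.3, 30, 14, -4, -14.5, 0, -5.4, 0.4, 30, 12.5, -4, -16, -0.2, -5.4, 0.3, 30, 11, -4, -17, -0.2, -5.4, 0.3, 30, 26.7, -15, -0.4, 0, 0, 3.4, 30, 25.8, -16.5, -0.4, 0, 0, 3.4, 30, 24.8, -18, -0.4, 0, 0, 3.4],
  "grip_force": 50
}}

```text
t: 26.4
tool_pos: [0.5911, -0.0855, 0.4557]
orientation: [-2.606, -1.749, 0.004]
force: [1.5, 0.6, -2.2]
opening: 0.0394
gripper_force: 50.0
```

{"fn": "drive_tool", "kwargs": {
  "moves": [30, 23.6, -19.6, -0.4, 0, 0, 3.4, 30, 22.5, -21, -0.4, 0, 0, 3.4, 30, 21, -22, -0.4, 0, 0, 3.4, 30, 20, -23.4, -0.4, 0, 0, 3.4, 30, 18.4, -24.6, -0.4, 0, 0, 3.4, 30, 17, -25.6, -0.4, 0, 0, 3.4, 30, 15.3, -26.6, -0.4, 0, 0, 3.4, 30, 13.8, -27.4, -0.4, 0, 0, 3.4],
  "grip_force": 50
}}

```text
t: 27.2
tool_pos: [0.5175, 0.1488, 0.4586]
orientation: [-2.947, -1.088, 0.007]
force: [-0.0, 0.1, -1.7]
opening: 0.0396
gripper_force: 50.0
```

```bash
python3 - <<'E'
from kin import *
Rs=Rn.from_euler("z",PSI); tgt=SEAT+Rs.apply([-.104,.0013,0]); tgt[2]=.407
print(tool()[0]); plan([(np.array([tgt[0],tgt[1],.44]),Rtool(PSI,0)),(tgt,Rtool(PSI,0))],30,maxlin=25,maxang=6)
E
```

```text
[0.51754028 0.14884487 0.45863938]
[30, 10.3, -16.5, 6.2, 0, 0.1, 4.9, 30, 8.8, -17.4, 6.2, -0.1, 0.1, 5, 30, 7.3, -18, 6.2, 0, 0, 4.9, 30, 0, 0, 16.5, 0, 0, 0, 30, 0, 0, 16.5, 0, 0, 0]
```

{"fn": "drive_tool", "kwargs": {
  "moves": [30, 5, -8, 4, 0, 0, 3, 30, 8, -16, 5, 0, 0, 5, 30, 6, -14, 5, 0, 0, 5, 30, 0, 0, 14, 0, 0, 0, 30, 0, 0, 14, 0, 0, 0, 30, 0, 0, 0, 0, 0, 0, 30, 0, 0, 0, 0, 0, 0],
  "grip_force": 50
}}

```text
t: 27.9
tool_pos: [0.5103, 0.1897, 0.4174]
orientation: [3.048, 0.754, -0.004]
force: [-0.1, -0.2, -2.6]
opening: 0.0392
gripper_force: 50.0
```

```bash
cat > stage.py <<'E'
from kin import *
def measure(n):
    log(); c,W,T=bar(); save(c,f"pics/{n}.png"); np.savez(f"{n}.npz",**c)
    cx,cy=317,0
    # bar: strip of top face, tool z 145..165 and |y|<12
    m=(abs(T[...,1])<11)&(T[...,2]>142)&(T[...,2]<170)&(abs(T[...,0])<25); q=T[m]
    top=q[q[:,2]<np.percentile(q[:,2],30)+1.5]
    print("bar top z",np.median(top[:,2]).round(1),"x",np.percentile(top[:,0],[2,98]).round(1),"back face x by z",[(z,np.median(q[(q[:,2]>z)&(q[:,2]<z+3)][:,0]).round(1)) for z in(153,157,161,165) if ((q[:,2]>z)&(q[:,2]<z+3)).sum()>5])
    ms=(abs(T[...,1])<35)&(T[...,2]>148)&(T[...,2]<156)&(T[...,0]<7)&(T[...,0]>2); 
    for v in range(258,272,4):
        k=(T[v,:,2]>148)&(T[v,:,2]<156); 
        if k.any(): print(" row",v,"bar y",T[v][k][:,1].min().round(1),T[v][k][:,1].max().round(1))
    # hook & post: world heights
    Z=W[...,2]; far=(T[...,0]>30)
    post=far&(Z>.208)&(Z<.222)&(abs(T[...,1])<30)&(T[...,0]<200); q=T[post]; w=W[post]
    # post top: exclude wire (|y|<4 and in front)
    pt=q[(abs(q[:,1]-np.median(q[:,1]))<14)]
    print("post top n",len(pt),"x",np.percentile(pt[:,0],[1,5,50,99]).round(1),"y",np.percentile(pt[:,1],[1,99]).round(1),"z",np.median(w[:,2]).round(4))
    tip=far&(Z>.226)&(Z<.25)&(abs(T[...,1])<30)&(T[...,0]<200); q=T[tip]; print("tip n",len(q),q.mean(0).round(1) if len(q) else "","world top",W[tip][:,2].max().round(4) if len(q) else "")
E
python3 - <<'E'
from stage import *
measure("st1")
E
```

```text
open 0.03924185263770363 F [-0.1 -0.2 -2.6] p [0.5103 0.1897 0.4174] q [ 0.262 -0.024  1.625 -0.002  1.543  1.348]
bar top z 153.1 x [2.5 7.7] back face x by z [(153, np.float64(6.4)), (157, np.float64(7.4))]
 row 258 bar y -34.1 34.5
 row 262 bar y -34.4 35.0
 row 266 bar y -34.9 35.9
 row 270 bar y -19.2 20.2
post top n 1378 x [102.1 116.9 124.1 132.6] y [-22.2  -1.1] z 0.215
tip n 131 [ 98.7 -12.2 181.8] world top 0.239
```

```bash
python3 - <<'E'
from stage import *
p,R=tool(); s=p+R.apply([.1091,-.012,.212]); print("seat",s.round(4),"yaw",np.degrees(R.as_euler("zyx")[0]).round(2),R.as_matrix()[:,0].round(3))
Rs=Rn.from_euler("z",PSI); BX=.005; BB=.161
def t(dx,zb): v=s+Rs.apply([dx-BX,0,0]); v[2]=zb+BB; return v
plan([(t(-.07,.248),Rtool(PSI,0))],30,maxlin=12,maxang=6)
E
```

```text
seat [0.6013 0.2509 0.2062] yaw -27.77 [ 0.885  0.466 -0.001]
[30, 8.5, -3.6, 2.3, 0, 0, 0.5, 30, 8.4, -3.7, 2.4, 0, 0, 0.5, 30, 8.4, -3.7, 2.3, 0.1, 0.1, 0.6, 30, 8.3, -3.8, 2.3, 0, 0, 0.5]
```

{"fn": "drive_tool", "kwargs": {
  "moves": [30, 8.5, -3.7, 2.3, 0, 0, 0.5, 30, 8.4, -3.7, 2.3, 0, 0, 0.5, 30, 8.4, -3.7, 2.3, 0, 0, 0.6, 30, 8.4, -3.7, 2.3, 0, 0, 0.5, 30, 0, 0, 0, 0, 0, 0, 30, 0, 0, 0, 0, 0, 0],
  "grip_force": 50
}}

```text
t: 28.55
tool_pos: [0.5336, 0.2195, 0.409]
orientation: [3.061, 0.699, -0.002]
force: [0.6, 0.4, -1.8]
opening: 0.0394
gripper_force: 50.0
```

```bash
python3 - <<'E'
from stage import *
measure("st2")
E
```

```text
open 0.03941561407773673 F [ 0.6  0.4 -1.8] p [0.5336 0.2195 0.409 ] q [ 0.302  0.067  1.548 -0.002  1.528  1.424]
bar top z 152.3 x [3.1 8.4] back face x by z [(153, np.float64(7.9)), (157, np.float64(8.0))]
 row 258 bar y -34.4 35.0
 row 262 bar y -34.4 35.1
 row 266 bar y -20.6 21.5
 row 270 bar y -19.5 20.0
post top n 1216 x [68.8 82.1 90.7 98.6] y [-10.2  11.2] z 0.2151
tip n 134 [ 65.7   0.3 173.2] world top 0.2391
```

{"fn": "drive_tool", "kwargs": {
  "moves": [30, 10, 0, 1.5, 0, 0, 0, 30, 15, 0, 0, 0, 0, 0, 30, 15, 0, 0, 0, 0, 0, 30, 12, 0, 0, 0, 0, 0, 30, 10, 0, 0, 0, 0, 0, 30, 8, 0, 0, 0, 0, 0, 30, 0, 0, 0, 0, 0, 0, 30, 0, 0, 0, 0, 0, 0],
  "grip_force": 50
}}

```text
t: 29.4
tool_pos: [0.5966, 0.2494, 0.4076]
orientation: [3.061, 0.698, -0.001]
force: [0.0, 1.3, -1.7]
opening: 0.0393
gripper_force: 50.0
```

```bash
python3 - <<'E'
from stage import *
log(); c,W,T=bar(); np.savez("st3.npz",**c); p,R=tool()
for v in range(222,290,4):
    k=np.zeros(640,bool); k[292:343]=1; k&=(T[v,:,2]>130)&(T[v,:,2]<300)
    if k.any(): q=T[v][k]; print(v,"x",np.percentile(q[:,0],[5,50,95]).round(1),"y",q[:,1].min().round(1),q[:,1].max().round(1),"z",np.percentile(q[:,2],[5,50,95]).round(1),"wz",(p[2]*1e3-np.median(q[:,2])).round(0))
E
```

```text
open 0.03929804374185087 F [ 0.   1.3 -1.7] p [0.5966 0.2494 0.4076] q [ 0.317  0.255  1.342 -0.002  1.545  1.44 ]
222 x [ 8.2 14.  14.4] y -16.8 17.2 z [192.2 193.3 208.8] wz 214.0
226 x [2.1 6.1 9.2] y -16.3 16.6 z [198.7 206.4 216.6] wz 201.0
230 x [-30.5   4.1   9. ] y -15.9 16.5 z [192.3 204.  289. ] wz 204.0
234 x [-34.3  -7.    8.7] y -15.2 16.4 z [186.4 223.5 287.8] wz 184.0
238 x [-43.4 -22.4   8.7] y -14.8 16.5 z [180.3 251.1 298.8] wz 157.0
242 x [-46.  -27.7   8.3] y -14.3 16.6 z [175.5 254.5 294.6] wz 153.0
246 x [-48.6 -31.3   8.3] y -14.1 16.5 z [170.2 253.9 290.7] wz 154.0
250 x [-51.1 -33.8   8.2] y -14.4 16.5 z [165.2 251.2 286.7] wz 156.0
254 x [-53.8 -37.    8.2] y -14.7 16.6 z [160.4 249.8 283.2] wz 158.0
258 x [7.6 8.1 8.7] y -12.8 13.2 z [155.1 156.2 157.1] wz 251.0
262 x [7.2 7.8 8.1] y -12.4 12.9 z [151.8 152.4 153.6] wz 255.0
266 x [5.3 5.8 6.2] y -12.4 13.0 z [151.2 152.  152.9] wz 256.0
270 x [-64.    3.2   3.7] y -12.5 18.4 z [151.7 152.6 269.9] wz 255.0
274 x [-67.4 -66.6 -40.5] y -16.1 19.1 z [222.7 267.  268.2] wz 141.0
278 x [-70.  -69.4 -42.4] y -16.0 19.0 z [220.  264.5 265.3] wz 143.0
282 x [-72.9 -72.3 -45. ] y -15.9 18.9 z [218.5 262.2 263.2] wz 145.0
286 x [-75.9 -75.  -46.8] y -15.9 18.6 z [215.8 259.6 261. ] wz 148.0
```

{"fn": "drive_tool", "kwargs": {
  "moves": [30, 0, 0, 6, 0, 0, 0, 30, 0, 0, 8, 0, 0, 0, 30, 0, 0, 8, 0, 0, 0, 30, 0, 0, 8, 0, 0, 0, 30, 0, 0, 6, 0, 0, 0, 30, 0, 0, 3, 0, 0, 0, 30, 0, 0, 0, 0, 0, 0, 30, 0, 0, 0, 0, 0, 0],
  "grip_force": 50
}}

```text
t: 30.25
tool_pos: [0.5967, 0.2494, 0.3691]
orientation: [3.061, 0.698, 0.0]
force: [-0.6, 0.9, -1.0]
opening: 0.0394
gripper_force: 50.0
```

```bash
python3 - <<'E'
from h import *
s=robot.read_state(); print(s["tool_pos"],s["force"],s["wrist_torque"])
c,W,T=bar(); save(c,"pics/st4.png")
for v in range(250,275,3):
    k=np.zeros(640,bool); k[292:343]=1; k&=(T[v,:,2]>140)&(T[v,:,2]<175); 
    if k.any(): q=T[v][k]; print(v,np.median(q,0).round(1))
E
```

```text
[0.5966838  0.24941688 0.36908035] [-0.6130073   0.90391978 -0.98921237] [-0.02877638  0.07258547  0.00358721]
open 0.03937005625277718 F [-0.6  0.9 -1. ] p [0.5967 0.2494 0.3691] q [ 0.317  0.273  1.391 -0.002  1.477  1.44 ]
250 [ 8.100e+00 -1.000e-01  1.649e+02]
253 [ 6.600e+00 -1.000e-01  1.643e+02]
256 [  7.7   0.2 158.8]
259 [  7.6   0.2 155.6]
262 [  7.3   0.2 153. ]
265 [  6.    0.2 152.2]
268 [  4.2   0.2 152.5]
271 [ -1.2   0.2 158.8]
274 [ -1.    0.2 155.4]
```

{"fn": "drive_tool", "kwargs": {
  "moves": [30, 0, 0, 2, 0, 0, 0, 30, 0, 0, 2, 0, 0, 0, 30, 0, 0, 0, 0, 0, 0, 30, 0, 0, 0, 0, 0, 0],
  "grip_force": 50
}}

```text
t: 30.7
tool_pos: [0.5967, 0.2494, 0.3652]
orientation: [3.061, 0.698, 0.001]
force: [1.3, 0.1, -0.2]
opening: 0.0392
gripper_force: 50.0
```

{"fn": "drive_tool", "kwargs": {
  "moves": [41, 0, 0, 0.5, 0, 0, 0, 41, 0, 0, 0, 0, 0, 0, 42, 0, 0, 0, 0, 0, 0, 44, 0, 0, 0, 0, 0, 0, 50, 0, 0, 0, 0, 0, 0, 60, 0, 0, 0, 0, 0, 0, 70, 0, 0, 0, 0, 0, 0, 70, 0, 0, 0, 0, 0, 0],
  "grip_force": 5
}}

```text
t: 31.5
tool_pos: [0.5966, 0.2494, 0.3643]
orientation: [3.061, 0.698, -0.0]
force: [0.0, 0.7, 0.1]
opening: 0.0678
gripper_force: 0.0
```

{"fn": "drive_tool", "kwargs": {
  "moves": [80, 0, 0, 0, 0, 0, 0, 80, 0, 0, 0, 0, 0, 0, 80, 0, 0, -10, 0, 0, 0, 80, 0, 0, -20, 0, 0, 0, 80, 0, 0, -30, 0, 0, 0, 80, 0, 0, -35, 0, 0, 0, 80, 0, 0, -25, 0, 0, 0, 80, 0, 0, 0, 0, 0, 0],
  "grip_force": 5
}}

```text
t: 32.3
tool_pos: [0.5969, 0.2497, 0.4909]
orientation: [3.062, 0.698, 0.014]
force: [-0.0, 0.4, 0.1]
opening: 0.0797
gripper_force: 0.0
```

{"fn": "drive_tool", "kwargs": {
  "moves": [80, -40, 0, 0, 0, 0, 0, 80, -45, 0, 0, 0, 0, 0, 80, -35, 0, 0, 0, 0, 0, 80, 0, 0, 0, 0, 0, 0, 80, 0, 0, 0, 0, 0, 0],
  "grip_force": 5
}}

```text
t: 32.8
tool_pos: [0.4879, 0.1974, 0.4844]
orientation: [3.061, 0.698, 0.0]
force: [0.4, 0.2, -0.2]
opening: 0.0799
gripper_force: 0.0
```

```bash
python3 - <<'E'
from kin import *
report("terra","fin",view=False)
ims=[]
for cam,(u0,v0) in(("scene",(305,170)),("side",(200,110))):
    c=robot.read_camera(cam); ims.append(cv2.resize(c["color"][v0:v0+110,u0:u0+110],(390,390),interpolation=cv2.INTER_CUBIC))
c=robot.read_camera("wrist"); np.savez("fin.npz",**c); w=c["color"][0:250,160:560]
W=cloud(c); Rs=Rn.from_euler("z",PSI); L=Rs.inv().apply((W.reshape(-1,3)-[.602,.2509,.205])).reshape(W.shape)*1e3
m=(abs(L[...,0])<6)&(L[...,2]>3)&(L[...,2]<14)&(abs(L[...,1])<26); q=L[m]; print("bar",np.percentile(q,[2,50,98],axis=0).round(1))
bot=np.zeros((210,780,3),np.uint8); bot[:,:336]=cv2.resize(w,(336,210))
cv2.imwrite("pics/fin.png",np.vstack([np.hstack(ims),bot])[:,:,::-1])
E
```

```text
t 32.8 F [ 0.4  0.2 -0.2] grip 79.9 tilt 0.1 lip [0.406 0.157 0.235] out dir 112.0
scene white [(np.int32(35), [242, 237, 226], [0.513, -0.005, 0.025]), (np.int32(37), [204, 30, 28], [0.521, 0.03, 0.024])] rim mid [0.519 0.031]
scene terra [(np.int32(75), [145, 122, 47], [0.634, -0.211, 0.025])] rim mid [ 0.638 -0.187]
side white [(np.int32(38), [170, 59, 52], [0.514, 0.028, 0.025]), (np.int32(28), [203, 195, 182], [0.508, -0.006, 0.026])] rim mid [0.518 0.032]
side terra [(np.int32(66), [152, 110, 59], [0.627, -0.212, 0.027])] rim mid [ 0.637 -0.186]
cup nonblue 0 frontmost x 
wrist white [(np.int32(184), [202, 51, 37], [0.518, 0.034, 0.026]), (np.int32(171), [229, 219, 195], [0.511, -0.002, 0.026])] rim mid [0.519 0.033]
wrist terra [(np.int32(404), [118, 106, 16], [0.629, -0.208, 0.025])] rim mid [ 0.637 -0.185]
bar [[ -2.6 -18.9   5.3]
 [ -0.4  -0.1   7.9]
 [  2.4  18.8   9.6]]
```

View pics/fin.png

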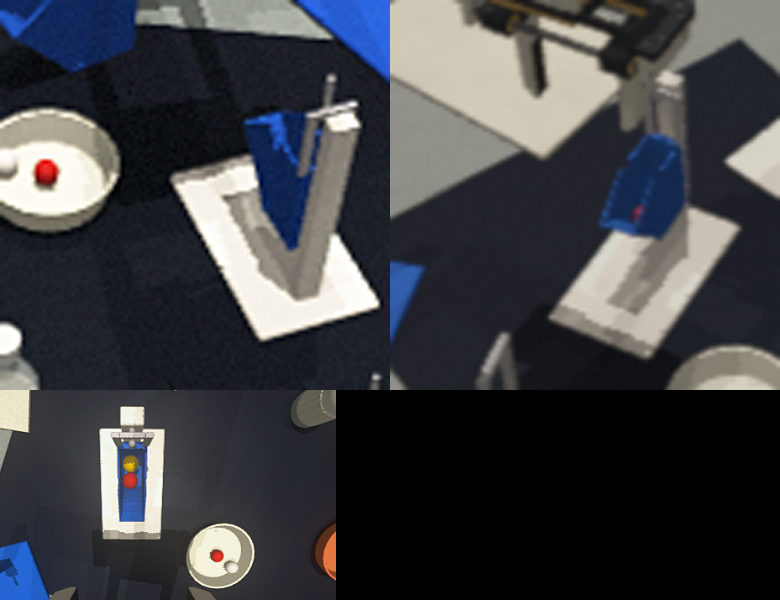

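The cup hangs on the hook with yellow (130,464) and red (130,481) in it. Both dishes hold two balls. A short rest, then hand in.

{"fn": "drive_tool", "kwargs": {
  "moves": [80, 0, 0, -20, 0, 0, 0, 80, 0, 0, 0, 0, 0, 0, 80, 0, 0, 0, 0, 0, 0, 80, 0, 0, 0, 0, 0, 0, 80, 0, 0, 0, 0, 0, 0, 80, 0, 0, 0, 0, 0, 0, 80, 0, 0, 0, 0, 0, 0, 80, 0, 0, 0, 0, 0, 0]
}}

```text
t: 33.9
tool_pos: [0.4884, 0.1976, 0.5042]
orientation: [3.061, 0.698, -0.001]
force: [-0.4, -0.1, -0.2]
opening: 0.0801
gripper_force: 0.0
```

```bash
python3 - <<'E'
from kin import *
report("terra","f2",view=False); print(robot.close_job())
E
```

```text
t 33.9 F [-0.4 -0.1 -0.2] grip 80.1 tilt 0.1 lip [0.406 0.157 0.255] out dir 89.0
scene white [(np.int32(38), [240, 235, 223], [0.514, -0.005, 0.024]), (np.int32(39), [207, 31, 27], [0.521, 0.031, 0.025])] rim mid [0.52  0.032]
scene terra [(np.int32(80), [116, 120, 47], [0.634, -0.211, 0.024])] rim mid [ 0.636 -0.187]
side white [(np.int32(37), [168, 56, 51], [0.515, 0.028, 0.025]), (np.int32(26), [204, 196, 183], [0.509, -0.006, 0.026])] rim mid [0.519 0.033]
side terra [(np.int32(67), [151, 112, 60], [0.628, -0.212, 0.026])] rim mid [ 0.636 -0.187]
cup nonblue 0 frontmost x 
wrist white [(np.int32(168), [202, 49, 35], [0.518, 0.034, 0.026]), (np.int32(157), [227, 219, 194], [0.511, -0.002, 0.026])] rim mid [0.519 0.033]
wrist terra [(np.int32(367), [117, 105, 10], [0.629, -0.208, 0.025])] rim mid [ 0.636 -0.185]
the job is handed in; nothing more can be done
None
```

I handed the job in at about 34 s of the 210 s: the last camera check shows white and red in the white dish and green and orange in the terracotta one, and the cup is back on its hook with the other two; no verdict came back.

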